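# Hang a shelf bracket on the dispensary's slotted upright and lock it

### The arm

A 6-joint arm with a two-finger parallel gripper is mounted at the origin on the work surface. World frame = base frame: x ahead of the robot, y to its left, z up, the work surface at z = 0. Lengths are in m, angles in rad, forces in N, time in s.
With the tool pointing down it reaches from about 0.3 to 0.75 m from the base axis. Payload 8.5 kg.
Tool frame: the origin (TCP) lies at the very end of the fingers, on their centre line; the grasp point (between the pads) lies 19 mm behind it; z points along the fingers, y is the direction in which the jaws open and shut (so a half turn about z gives the same grasp; the last joint's range is limited). The gripper opens to 85 mm and grips with 20 to 120 N. Pads are 22 mm wide; open, the fingers measure 114 mm over their backs; the gripper's body (76 mm by 85 mm) begins 54 mm behind the grasp point. The pads swing forward as they close: fully open they stand 13 mm farther back than shut.
Start: joints at [0.999, 0.381, 1.297, -0, 1.464, -0.215], TCP at [0.192, 0.515, 0.231] pointing down, gripper open.
Joint ranges: [-3.11, 3.11], [-0.89, 2.33], [0.22, 2.48], [-1.42, 4.56], [0.17, 2.85], [-2.88, 2.88]. Speed limits (rad/s): [2.39, 2.39, 3.14, 3.14, 3.14, 3.14].

### API

Orientations are given as a unit quaternion [w, x, y, z].
In Python, from station import state, cams, ticket gives the robot as it stands.
- The arm moves only by the tool apply_moves, never from a script. Its argument "moves" is a list that holds one entry, the list of rows, each a list of 7 numbers: the shift along the tool's x, y, z in cm, then the turn, a rotation vector about the tool's x, y, z in rad, then the opening, from 0 (shut) to 1 (fully open). A call has exactly 8 rows; each row shifts and turns the commanded pose from where the row before left it, along the tool's axes as they then stand; what a row does not reach is not made up. A row lasts 1/12 s, in which the tool goes at most 41.7 mm and 7.16 degrees, less where a joint would pass 70% of its speed; a pose out of reach is approached as far as the arm can. A call with a gripper value outside its range is refused whole. The fingers move at their own pace and stop on an object; "newtons" is the grip in N (left out, the last holds). Time passes only in rows, so rows that do not move let the fingers close, or fill a call up. It gives the time, the measured TCP pose, the force and the opening at its end, in the units of the state.
- state(): the state, without advancing time (a new reading comes with each control period).
- cams.read_camera(name): name is "scene" or "side" or "wrist"; returns the picture (400x640x3 uint8, red, green, blue); there is no depth.
- cams.camera_params(name): a dict with "vertical_fov" (degrees; the focal length in pixels is half the picture's height over the tangent of half this angle, whatever the lens; pixels are square), "cx", "cy" (the principal point, pixels), "rvec" (rotation vector, rad) and "tvec" (3), from world to camera coordinates, as OpenCV has them; the wrist camera has in their place "tool_from_camera" (4x4, takes a point from camera to tool coordinates, whose origin is the TCP and whose axes are the flange's). Camera axes: x right, y down, z forward; pixel columns grow to the right and rows downward; lengths in m; the calibration is good to about 2 mm. The wrist camera is an equidistant fisheye: a pixel r from the principal point sees the ray r / f radians off the axis. A picture is of the moment at which its call begins: read the wrist's pose just before it. camera_params takes no time and is no camera call.
- ticket.close_job(): hands the job in, once; it reports no verdict.
Trained networks look in the newest picture that a camera, given by its name, has taken for a name from the list of things; names that differ only in an ending like _2 or _b are one class to them, and where a whole thing is asked for, a point or a joint stands for the part that bears it (a point fixed in the world has none). Each returns a list of dicts, best first, with "confidence" (0 to 1); they miss things now and then, are a little off and sometimes report something else, mostly with a low value. They report only what shows in the picture. A call takes as long as a camera call.
- cams.boxes_of(camera, label): "extent" ([left, top, right, bottom] in pixels, round what is visible of it).
- cams.masks_of(camera, label): "mask" (400x640 bool, what is visible of it) and "extent" ([left, top, right, bottom] in pixels, round what is visible of it).
- cams.place_of(camera, label): "uv" ([column, row] in pixels: a listed point, or the origin of a listed thing).
The state is a dict: "t": time; "joint_pos": joint angles; "dq": joint speeds; "tau": joint torques, N m; "position": TCP position; "tcp_rot": TCP orientation; "ft_force": force on the tool from outside, world axes, zero at the start; "wrist_torque": the same for the moment, N m; "opening": finger opening in m.
Only numpy, scipy, OpenCV 4.12 (cv2) and the standard library are available. Lean on these libraries where they do the work, as an engineer would, in place of code of your own. Each camera call takes 0.05 s, during which the arm holds its last target.

### The job

One of the two uprights of the white counter rack has lost its shelf bracket. Pick up the loose blue bracket from the counter, gently hook both its tabs into the empty upright at the same height as the bracket that hangs on the other one, and press it down close to the upright, firmly but without forcing it, until it clicks past the catch and sits fully home. Leave the bottles, baskets and other things on the counter where they are.

Things in the scene. Friction and masses are not known exactly. Their poses are not given: they have to be found in the camera images.
- bracket_mid (a point): Loose blue bracket of folded steel standing upright on the counter: 180 mm along x (level, +x to its tabs), 24 mm across (y), 80 mm tall (z), 0.26 to 0.40 kg. This point: mid-width, half-way up, 75 mm from the flat back edge, by its centre of mass. Its flat top is 40 mm above. Beyond 100 mm from the back edge the underside tapers up to a nose 25 mm tall. Fingers closing high may tip it
- heel (a point): Point on the bracket's back edge, mid-width, at the underside of the upper tab's neck: 75 mm along +x and 28 mm up from bracket_mid, 12 mm below the bracket's top. Axes as bracket_mid
- low_tab (a point): Same point at the lower tab, 50 mm below heel. Both tabs: 4.5 mm thick, on the middle plane; a neck 8 mm high stands out of the back edge, at its end a lip hangs 14 mm below the neck's underside, leaving a 5.5 mm gap to the back edge. A tab is 22 mm tall over all; its lip ends 9.5 mm out, with a latch ramp on its back to 13 mm out
- seat (a point): Where heel belongs on the empty white upright (fixed): middle of the bottom edge of its highest slot, on the front face. x points level into the upright, y across, z up. The upright is 40 mm wide, its top 45 mm higher, its front sheet 4 mm thick. Slots are 6 mm wide, 24.5 mm tall. Home: heel on seat, axes parallel; locked, the arm may lean out up to 1.6 mm
- low_slot (a point): Same point of the next slot, 50 mm below seat, for the lower tab. Tabs enter level along +x, heel 14 to 16.5 mm above seat, 0.75 mm to spare each side: readings can miss. Off the slot they stop on the front sheet, heel 9 to 13 mm short. Once the back edge meets the sheet, the bracket is lowered, lips behind the sheet, and rests hooked on a sprung catch 5 to 7 mm above home
- post_open: The empty upright; origin at the middle of its foot, on the front face. Inside is the sprung catch: some 10 to 25 N down on the bracket's top, within 35 mm of the upright (farther out it binds), carry it past with a click; it then stops hard, the necks on the slots' bottom edges. Over 50 N bends the parts; so does pushing the tabs at the sheet with over 8 N
- twin_heel (a point): Heel of the twin bracket that hangs locked on the other upright (fixed), in the height and direction wanted. The uprights stand 180 mm apart on one base plate 12 mm thick with a panel behind; which of the two is empty varies
- shelf_mid (a point): White shelf board 190 x 270 x 16 mm lying on the counter, its centre; leave it
- basket_green: Green slotted basket 240 x 170 x 60 mm, centre of its underside; leave it
- basket_blue: Blue slotted basket 240 x 170 x 60 mm, centre of its underside; leave it
- bottle_tall_mid (a point): White pill bottle, 60 mm across, 115 mm tall, its centre; leave it
- bottle_short_mid (a point): White pill bottle with red band, 52 mm across, 85 mm tall, its centre; leave it
- bottle_wide_mid (a point): White pill bottle with blue cap, 72 mm across, 100 mm tall, its centre; leave it
- tray: Blue counting tray 150 x 200 x 18 mm, centre of its underside; leave it

How it is judged:
By the outcome, as a careful person would: the job done as asked, in the order asked, and still so for the second after the job is handed in, with the robot touching nothing.
It also fails if it takes over 64 s, if anything falls off the work surface, if the arm or the gripper's body presses on something with over 40 N, if the wrist force passes 120 N, or if a joint passes its speed limit or range.

## Working session

There is one attempt and no reset: what is moved stays moved. The work goes in short steps, Python scripts to look and compute and a tool call to move; the robot and the scene stay as the last step left them, time stands still between calls to the robot, and variables do not carry over. Pictures are saved under pics/ and viewed, and the job is handed in when it is done.

Besides the shell and the picture viewer there is one more tool, called after ">>>" as name(argument=value, ...) on one line, values as JSON. apply_moves: Moves the arm, as the interface text tells. Its arguments: {"type":"object","properties":{"moves":{"type":"array","items":{"type":"array","items":{"type":"array","items":{"type":"number"}}}},"newtons":{"type":"number"}},"required":["moves"]}

```bash
ls; mkdir -p pics
python3 - <<'E'
from station import state,cams,ticket
import cv2
s=state();print(s)
for c in ["scene","side","wrist"]:
    im=cams.read_camera(c);cv2.imwrite(f"pics/{c}0.png",im[:,:,::-1])
    print(c,cams.camera_params(c))
    for l in ["bracket_mid","heel","low_tab","seat","low_slot","post_open","twin_heel"]:
        r=cams.place_of(c,l);print(l,[(x["uv"],round(x["confidence"],2)) for x in r[:3]])
print(state()["t"])
E
```

```text
pics
{'t': 0.0, 'joint_pos': array([ 9.98676069e-01,  3.81207961e-01,  1.29832015e+00, -6.53030696e-06,
        1.46359075e+00, -2.15299328e-01]), 'dq': array([ 0.00133309,  0.00165089,  0.00012607,  0.00156181, -0.00024519,
        0.00259011]), 'tau': array([-2.83153912e-05, -4.48457980e+01, -2.31278443e+01, -3.13678702e-04,
        4.74952729e-03,  1.23143266e-05]), 'position': array([0.19194317, 0.51508555, 0.23068533]), 'tcp_rot': array([-2.89741438e-04,  1.77465096e-01,  9.84126799e-01, -7.05964836e-04]), 'ft_force': array([0.35711422, 0.26195264, 0.72869542]), 'wrist_torque': array([-0.01788046,  0.0319587 , -0.01978226]), 'opening': 0.0851953218358917}
scene {'vertical_fov': 46.26817596404429, 'cx': 307.009650792023, 'cy': 192.19967083059228, 'rvec': array([ 1.3684165 ,  2.32933284, -0.78709906]), 'tvec': array([ 0.22184123, -0.31095465,  1.9565963 ])}
bracket_mid [([366.8, 225.2], 0.75), ([268.4, 194.4], 0.5), ([262.8, 138.6], 0.43)]
heel [([346.9, 209.8], 0.61)]
low_tab [([345.9, 214.5], 0.83)]
seat [([220.9, 169.8], 0.72)]
low_slot [([222.4, 178.1], 0.61), ([329.9, 273.8],
[... 356 characters left out ...]
 199.1], 0.74)]
low_tab [([379.1, 234.3], 0.43)]
seat [([318.6, 236.7], 0.73)]
low_slot []
post_open []
twin_heel [([320.8, 237.9], 0.93), ([297.3, 208.9], 0.59)]
wrist {'vertical_fov': 65.70646984690485, 'cx': 318.612274770835, 'cy': 197.05689466131366, 'tool_from_camera': array([[-5.75230188e-06, -9.52054446e-01, -3.05928639e-01,
         7.85945115e-02],
       [ 9.99999909e-01,  1.24841513e-04, -4.07311390e-04,
         9.27845998e-04],
       [ 4.25975214e-04, -3.05928613e-01,  9.52054359e-01,
        -1.42344407e-01],
       [ 0.00000000e+00,  0.00000000e+00,  0.00000000e+00,
         1.00000000e+00]])}
bracket_mid []
heel []
low_tab []
seat []
low_slot []
post_open []
twin_heel []
1.2
```

View pics/scene0.png

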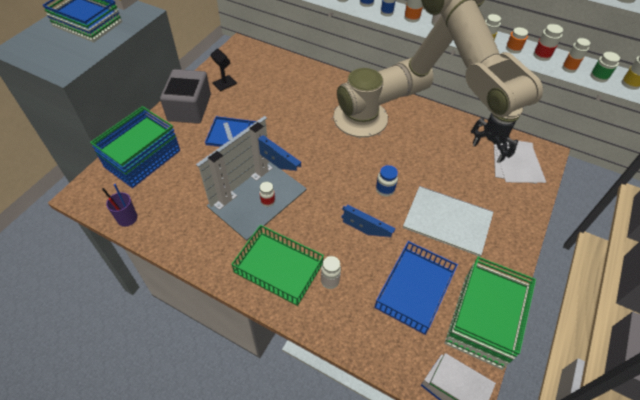

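View pics/side0.png

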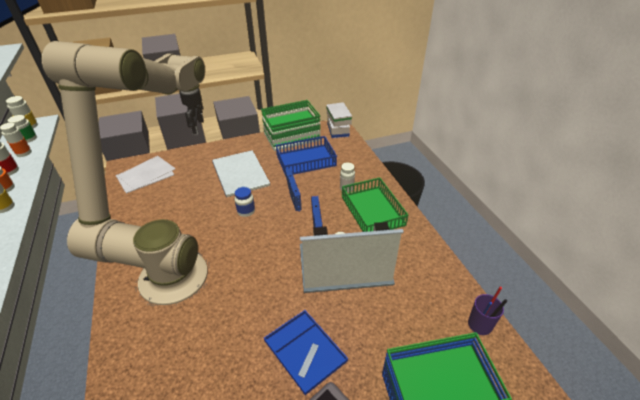

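View pics/wrist0.png

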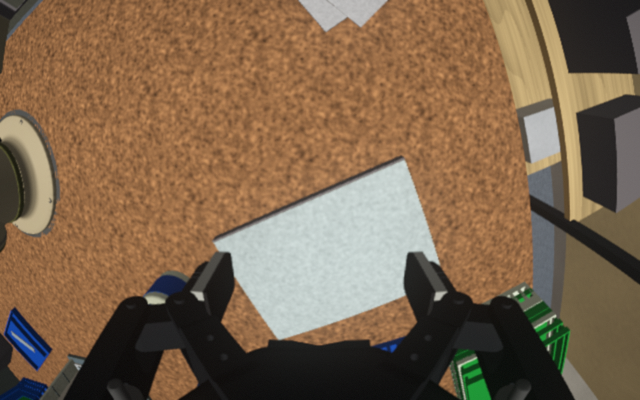

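```bash
cat > h.py <<'E'
from station import state,cams,ticket
import cv2,numpy as np
from scipy.spatial.transform import Rotation as R
from scipy.optimize import least_squares
np.set_printoptions(precision=4,suppress=True)
def tool(s=None):
    s=s or state(); q=s["tcp_rot"]; T=np.eye(4); T[:3,:3]=R.from_quat([q[1],q[2],q[3],q[0]]).as_matrix(); T[:3,3]=s["position"]; return T
def cam(c,T=None):
    p=cams.camera_params(c); f=200/np.tan(np.radians(p["vertical_fov"])/2)
    if c=="wrist":
        M=np.linalg.inv((T if T is not None else tool())@p["tool_from_camera"])
    else:
        M=np.eye(4); M[:3,:3]=cv2.Rodrigues(p["rvec"])[0]; M[:3,3]=p["tvec"]
    return dict(M=M,f=f,cx=p["cx"],cy=p["cy"],fish=c=="wrist")
def proj(k,X):
    X=np.atleast_2d(X); P=X@k["M"][:3,:3].T+k["M"][:3,3]
    if k["fish"]:
        r=np.hypot(P[:,0],P[:,1]); th=np.arctan2(r,P[:,2]); sc=k["f"]*th/np.maximum(r,1e-9)
    else: sc=k["f"]/P[:,2]
    return np.c_[k["cx"]+sc*P[:,0],k["cy"]+sc*P[:,1]]
def ray(k,uv):
    a=(np.array(uv,float)-[k["cx"],k["cy"]])/k["f"]
    if k["fish"]:
        t=np.hypot(*a); d=np.r_[a/max(t,1e-9)*np.sin(t),np.cos(t)]
    else: d=np.r_[a,1]; d/=np.linalg.norm(d)
    Rm=k["M"][:3,:3]; return -Rm.T@k["M"][:3,3],Rm.T@d
def onz(k,uv,z):
    o,d=ray(k,uv); return o+d*(z-o[2])/d[2]
def tri(obs):
    A=np.zeros((3,3));b=np.zeros(3);rs=[ray(k,u) for k,u in obs]
    for o,d in rs:
        P=np.eye(3)-np.outer(d,d);A+=P;b+=P@o
    X=np.linalg.solve(A,b); return X,[np.linalg.norm((np.eye(3)-np.outer(d,d))@(X-o)) for o,d in rs]
def save(im,name,crop=None,s=1):
    if crop: im=im[crop[1]:crop[3],crop[0]:crop[2]]
    cv2.imwrite(f"pics/{name}.png",cv2.resize(im[:,:,::-1],None,fx=s,fy=s,interpolation=cv2.INTER_CUBIC))
E
python3 - <<'E'
from h import *
a,b=cam("scene"),cam("side")
for k in(a,b):print(ray(k,[320,200]))
print("mid",tri([(a,[366.8,225.2]),(b,[294.7,189.5])]))
print("mid z",onz(a,[366.8,225.2],.04),onz(b,[294.7,189.5],.04))
print("heel",onz(a,[346.9,209.8],.068),onz(b,[299.4,199.1],.068))
print("twin",tri([(a,[262.1,137.4]),(b,[320.8,237.9])]))
print("post",onz(a,[227.2,203.1],.012))
print("seat",tri([(a,[220.9,169.8]),(b,[318.6,236.7])]))
for h in(.1,.15,.2,.25):print(h,onz(a,[220.9,169.8],h),onz(a,[222.4,178.1],h-.05),onz(a,[262.1,137.4],h))
im=cv2.imread("pics/scene0.png")[:,:,::-1]
save(im,"s1",(180,100,420,260),3.3)
im=cv2.imread("pics/side0.png")[:,:,::-1]
save(im,"d1",(220,140,420,300),4)
E
```

```text
(array([1.3631, 0.5023, 1.3652]), array([-0.5329, -0.2634, -0.8041]))
(array([ 0.2011, -0.9484,  1.068 ]), array([ 0.2438,  0.7103, -0.6603]))
mid (array([0.5035, 0.2554, 0.0403]), [np.float64(0.002275609140233702), np.float64(0.0022756091402337916)])
mid z [0.5011 0.2564 0.04  ] [0.5051 0.2535 0.04  ]
heel [0.4953 0.1765 0.068 ] [0.4973 0.1592 0.068 ]
twin (array([ 0.4613, -0.1788,  0.2052]), [np.float64(0.005413095746128794), np.float64(0.005413095746128713)])
post [ 0.64   -0.2241  0.012 ]
seat (array([ 0.5381, -0.204 ,  0.1695]), [np.float64(0.08639545881681754), np.float64(0.08639545881681773)])
0.1 [ 0.5782 -0.2801  0.1   ] [ 0.5767 -0.2834  0.05  ] [ 0.3736 -0.2381  0.1   ]
0.15 [ 0.6092 -0.2492  0.15  ] [ 0.6066 -0.2535  0.1   ] [ 0.4127 -0.2088  0.15  ]
0.2 [ 0.6402 -0.2183  0.2   ] [ 0.6365 -0.2236  0.15  ] [ 0.4518 -0.1796  0.2   ]
0.25 [ 0.6713 -0.1873  0.25  ] [ 0.6664 -0.1938  0.2   ] [ 0.4909 -0.1503  0.25  ]
```

View pics/s1.png

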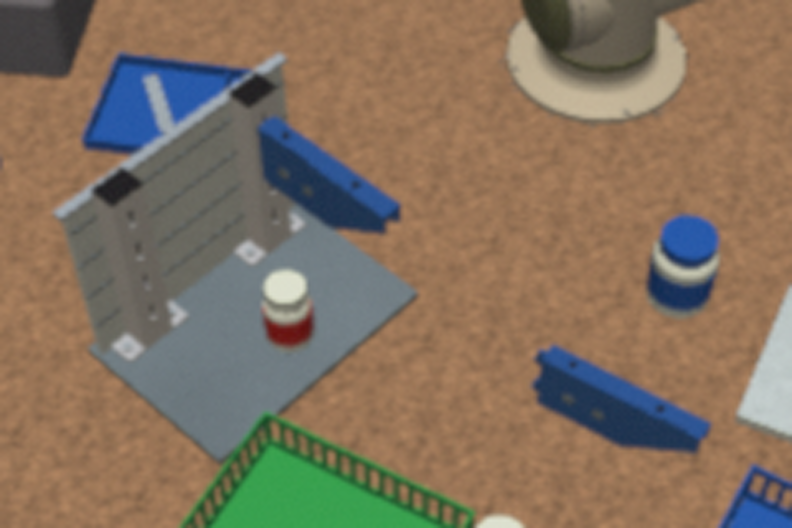

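View pics/d1.png

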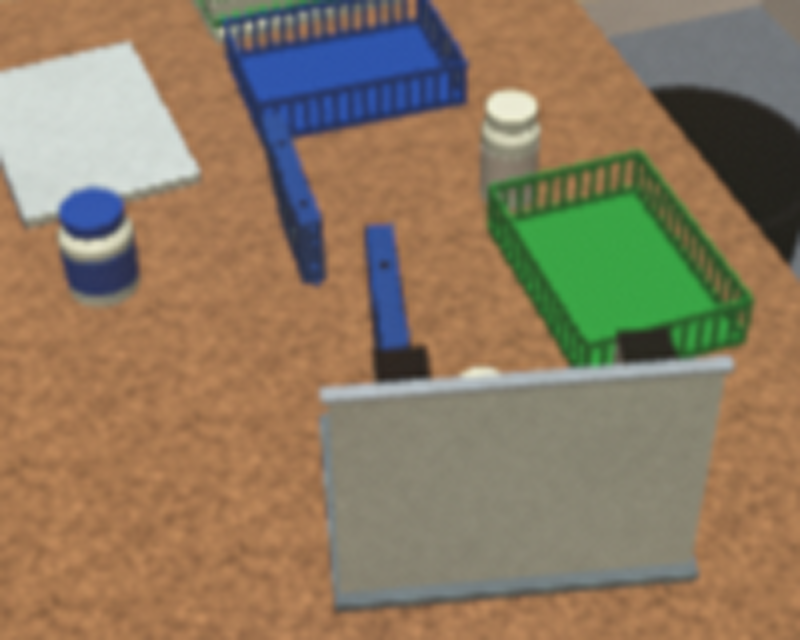

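```bash
cat >> h.py <<'E'
def pose(p,xdir_deg,tilt=0):
    """tool x horizontally at xdir (world deg), tool z down; tilt>0 : fingers swing toward -x"""
    a=np.radians(xdir_deg); n=np.array([np.cos(a),np.sin(a),0]); z=np.array([0,0,1.]); t=np.radians(tilt)
    X=n*np.cos(t)-z*np.sin(t); Z=-n*np.sin(t)-z*np.cos(t); Y=np.cross(Z,X)
    T=np.eye(4); T[:3,:3]=np.c_[X,Y,Z]; T[:3,3]=p; return T
def rows(Tt,n,T0=None,pr=True):
    T0=tool() if T0 is None else T0
    rv=R.from_matrix(T0[:3,:3].T@Tt[:3,:3]).as_rotvec(); d=(Tt[:3,3]-T0[:3,3])/n
    out=[]
    for i in range(n):
        Ri=T0[:3,:3]@R.from_rotvec(rv*i/n).as_matrix()
        out.append(np.r_[np.round(Ri.T@d*100,2),np.round(rv/n,3)])
    if pr:
        print("n",n,"mm/row",np.linalg.norm(d)*1e3,"deg/row",np.degrees(np.linalg.norm(rv))/n)
        for r in out: print([float(v) for v in r])
    return out
E
python3 - <<'E'
from h import *
T=tool(); print(T)
rows(pose([.63,-.10,.30],76,30),22)
E
```

```text
[[-0.937   0.3493  0.      0.1921]
 [ 0.3493  0.937  -0.      0.5153]
 [-0.     -0.     -1.      0.2313]
 [ 0.      0.      0.      1.    ]]
n 22 mm/row 34.4710497601164 deg/row 3.992641167521926
[-2.84, -1.93, -0.31, 0.017, -0.019, 0.065]
[-2.97, -1.74, -0.22, 0.017, -0.019, 0.065]
[-3.08, -1.55, -0.14, 0.017, -0.019, 0.065]
[-3.17, -1.35, -0.05, 0.017, -0.019, 0.065]
[-3.25, -1.14, 0.03, 0.017, -0.019, 0.065]
[-3.32, -0.93, 0.11, 0.017, -0.019, 0.065]
[-3.37, -0.71, 0.19, 0.017, -0.019, 0.065]
[-3.4, -0.49, 0.27, 0.017, -0.019, 0.065]
[-3.42, -0.26, 0.34, 0.017, -0.019, 0.065]
[-3.42, -0.03, 0.41, 0.017, -0.019, 0.065]
[-3.41, 0.2, 0.48, 0.017, -0.019, 0.065]
[-3.38, 0.42, 0.54, 0.017, -0.019, 0.065]
[-3.33, 0.65, 0.59, 0.017, -0.019, 0.065]
[-3.27, 0.88, 0.64, 0.017, -0.019, 0.065]
[-3.19, 1.1, 0.69, 0.017, -0.019, 0.065]
[-3.1, 1.31, 0.73, 0.017, -0.019, 0.065]
[-3.0, 1.52, 0.76, 0.017, -0.019, 0.065]
[-2.88, 1.73, 0.79, 0.017, -0.019, 0.065]
[-2.74, 1.92, 0.82, 0.017, -0.019, 0.065]
[-2.6, 2.11, 0.83, 0.017, -0.019, 0.065]
[-2.44, 2.29, 0.84, 0.017, -0.019, 0.065]
[-2.27, 2.45, 0.85, 0.017, -0.019, 0.065]
```

>>> apply_moves(moves=[[[-2.84,-1.93,-0.31,0.017,-0.019,0.065,1],[-2.97,-1.74,-0.22,0.017,-0.019,0.065,1],[-3.08,-1.55,-0.14,0.017,-0.019,0.065,1],[-3.17,-1.35,-0.05,0.017,-0.019,0.065,1],[-3.25,-1.14,0.03,0.017,-0.019,0.065,1],[-3.32,-0.93,0.11,0.017,-0.019,0.065,1],[-3.37,-0.71,0.19,0.017,-0.019,0.065,1],[-3.4,-0.49,0.27,0.017,-0.019,0.065,1]]])

```text
t: 1.87
position: [0.3517, 0.2898, 0.2562]
tcp_rot: [0.062, 0.425, 0.9, -0.08]
ft_force: [0.7, -0.1, 0.8]
opening: 0.0854
```

>>> apply_moves(moves=[[[-3.42,-0.26,0.34,0.017,-0.019,0.065,1],[-3.42,-0.03,0.41,0.017,-0.019,0.065,1],[-3.41,0.2,0.48,0.017,-0.019,0.065,1],[-3.38,0.42,0.54,0.017,-0.019,0.065,1],[-3.33,0.65,0.59,0.017,-0.019,0.065,1],[-3.27,0.88,0.64,0.017,-0.019,0.065,1],[-3.19,1.1,0.69,0.017,-0.019,0.065,1],[-3.1,1.31,0.73,0.017,-0.019,0.065,1]]])

```text
t: 2.53
position: [0.5103, 0.0654, 0.2798]
tcp_rot: [0.119, 0.637, 0.746, -0.153]
ft_force: [-0.5, 0.6, 0.4]
opening: 0.0853
```

>>> apply_moves(moves=[[[-3.0,1.52,0.76,0.017,-0.019,0.065,1],[-2.88,1.73,0.79,0.017,-0.019,0.065,1],[-2.74,1.92,0.82,0.017,-0.019,0.065,1],[-2.6,2.11,0.83,0.017,-0.019,0.065,1],[-2.44,2.29,0.84,0.017,-0.019,0.065,1],[-2.27,2.45,0.85,0.017,-0.019,0.065,1],[0,0,0,0,0,0,1],[0,0,0,0,0,0,1]]])

```text
t: 3.2
position: [0.6286, -0.103, 0.2958]
tcp_rot: [0.155, 0.765, 0.592, -0.201]
ft_force: [0.2, 1.1, -0.4]
opening: 0.0856
```

```bash
cat > look.py <<'E'
from h import *
import sys
def look(tag,labels,c="wrist"):
    s=state();T=tool(s);im=cams.read_camera(c);cv2.imwrite(f"pics/{tag}.png",im[:,:,::-1])
    print(s["t"],T[:3].round(4).tolist(),"F",s["ft_force"],s["opening"])
    k=cam(c,T);o={}
    for l in labels:
        r=cams.place_of(c,l);print(l,[(x["uv"],round(x["confidence"],2)) for x in r[:2]])
        if r:o[l]=r[0]["uv"]
    return k,o
E
python3 - <<'E'
from look import *
look("w1",["seat","low_slot","post_open","twin_heel"])
E
```

```text
3.2 [[0.2175, 0.9683, -0.1227, 0.6286], [0.8438, -0.2497, -0.4751, -0.103], [-0.4907, -0.0002, -0.8713, 0.2958]] F [ 0.1814  1.134  -0.4154] 0.08561268350046013
seat [([357.3, 234.4], 0.57)]
low_slot [([354.4, 201.2], 0.89), ([346.9, 126.2], 0.19)]
post_open [([347.7, 129.0], 0.57)]
twin_heel [([184.3, 234.3], 0.97)]
```

View pics/w1.png

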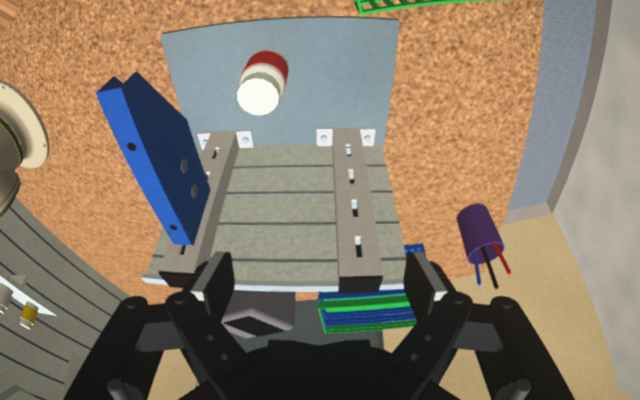

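Run:
```python
from h import *
im=cv2.imread("pics/w1.png")[:,:,::-1]
save(im,"w1z",(310,120,410,290),4.5/1.3)
save(im,"w1y",(150,200,250,290),6)
```

```text
(no output)
```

View pics/w1z.png

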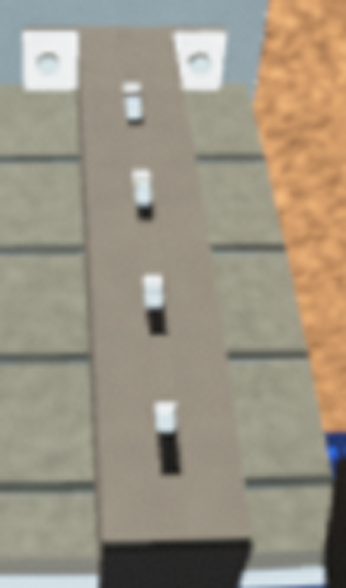

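View pics/w1y.png

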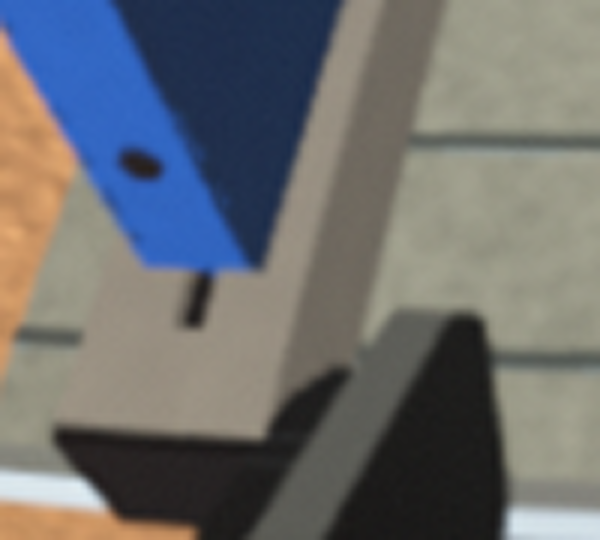

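```bash
cat > fit.py <<'E'
from h import *
OFF=[]
def model(p,obj):
    S=p[:3];a=p[3];n=np.array([np.cos(a),np.sin(a),0]);l=np.array([-n[1],n[0],0]);z=np.array([0,0,1.])  # n outward, l = left
    return S+obj[:,:1]*n+obj[:,1:2]*l+obj[:,2:]*z
def fit(k,obj,uv,p0,w=None):
    obj=np.array(obj,float);uv=np.array(uv,float)
    f=lambda p:((proj(k,model(p,obj))-uv)).ravel()
    r=least_squares(f,p0,loss="soft_l1",x_scale=[.01]*3+[.01])
    return r.x,f(r.x).reshape(-1,2),np.sqrt(np.diag(np.linalg.inv(r.jac.T@r.jac)))
E
python3 - <<'E'
from fit import *
s=state();T=tool(s);k=cam("wrist",T)
obj=[];uv=[]
for i,(b,t) in enumerate([((357.7,236.2),(359.1,256.7)),((353.9,199.5),(355.4,216.2)),((350.8,169.1),(352.2,182.7)),((347.9,144),(349,155.6))]):
    obj+=[(0,0,-.05*i),(0,0,-.05*i+.0245)];uv+=[b,t]
obj+=[(0,-.02,.045),(0,.02,.045)]; a=(338.9,276.9);b=(382.3,276)
# left(l) = rot +90 of n (facing +y => l=-x): image: robot base side is left (x small) => l is image-left
uv+=[b,a]
print(fit(k,obj,uv,[.63,-.22,.2,1.35]))
p,_,_=fit(k,obj,uv,[.63,-.22,.2,1.35])
print(proj(k,model(p,np.array([[0,.18,0.]]))),"twin px seen 184.3,234.3")
a=cam("scene");print(proj(a,model(p,np.array([[0,0,0],[0,0,-.05],[0,.18,0.]]))))
E
```

```text
(array([ 0.6378, -0.2182,  0.2046,  1.3119]), array([[-0.1953,  0.1961],
       [ 0.3726,  0.5729],
       [-0.153 , -0.1693],
       [ 0.1395,  0.3995],
       [-0.3936, -0.2365],
       [-0.2109,  0.3406],
       [-0.4087, -0.1655],
       [-0.1319, -0.109 ],
       [ 0.2267, -0.3767],
       [ 0.4584, -0.4065]]), array([0.0004, 0.0019, 0.0015, 0.0738]))
[[184.3692 233.3764]] twin px seen 184.3,234.3
[[221.1331 168.3808]
 [223.2965 178.105 ]
 [261.9513 139.431 ]]
```

Run:
```python
from fit import *
s=state();T=tool(s);k=cam("wrist",T)
obj=[];uv=[]
for i,(b,t) in enumerate([((357.7,236.2),(359.1,256.7)),((353.9,199.5),(355.4,216.2)),((350.8,169.1),(352.2,182.7)),((347.9,144),(349,155.6))]):
    obj+=[(0,0,-.05*i),(0,0,-.05*i+.0245)];uv+=[b,t]
obj+=[(0,-.02,.045),(0,.02,.045),(0,.18,0)];uv+=[(382.3,276),(338.9,276.9),(184.3,234.3)]
p,r,e=fit(k,obj,uv,[.63,-.22,.2,1.35]);print(p,np.degrees(p[3]),e,r[-1])
rows(pose([.503,.27,.19],85,0),12)
```

```text
[ 0.6378 -0.2178  0.205   1.3195] 75.60360606433055 [0.0004 0.0014 0.0011 0.0097] [ 0.1989 -0.1229]
n 12 mm/row 33.80319043408767 deg/row 2.564820227942985
[2.82, -1.77, -0.56, -0.003, 0.043, -0.013]
[2.87, -1.73, -0.45, -0.003, 0.043, -0.013]
[2.91, -1.69, -0.33, -0.003, 0.043, -0.013]
[2.94, -1.65, -0.21, -0.003, 0.043, -0.013]
[2.97, -1.61, -0.09, -0.003, 0.043, -0.013]
[2.99, -1.57, 0.03, -0.003, 0.043, -0.013]
[3.01, -1.53, 0.15, -0.003, 0.043, -0.013]
[3.02, -1.49, 0.28, -0.003, 0.043, -0.013]
[3.02, -1.46, 0.4, -0.003, 0.043, -0.013]
[3.02, -1.42, 0.52, -0.003, 0.043, -0.013]
[3.02, -1.38, 0.65, -0.003, 0.043, -0.013]
[3.0, -1.34, 0.77, -0.003, 0.043, -0.013]
```

>>> apply_moves(moves=[[[2.82,-1.77,-0.56,-0.003,0.043,-0.013,1],[2.87,-1.73,-0.45,-0.003,0.043,-0.013,1],[2.91,-1.69,-0.33,-0.003,0.043,-0.013,1],[2.94,-1.65,-0.21,-0.003,0.043,-0.013,1],[2.97,-1.61,-0.09,-0.003,0.043,-0.013,1],[2.99,-1.57,0.03,-0.003,0.043,-0.013,1],[3.01,-1.53,0.15,-0.003,0.043,-0.013,1],[3.02,-1.49,0.28,-0.003,0.043,-0.013,1]]])

```text
t: 4.12
position: [0.5444, 0.1477, 0.2259]
tcp_rot: [0.05, 0.753, 0.653, -0.066]
ft_force: [0.9, -0.2, 0.4]
opening: 0.0849
```

>>> apply_moves(moves=[[[3.02,-1.46,0.4,-0.003,0.043,-0.013,1],[3.02,-1.42,0.52,-0.003,0.043,-0.013,1],[3.02,-1.38,0.65,-0.003,0.043,-0.013,1],[3.0,-1.34,0.77,-0.003,0.043,-0.013,1],[0,0,0,0,0,0,1],[0,0,0,0,0,0,1],[0,0,0,0,0,0,1],[0,0,0,0,0,0,1]]])

```text
t: 4.78
position: [0.5048, 0.2689, 0.1909]
tcp_rot: [-0.002, 0.739, 0.674, 0.001]
ft_force: [-0.0, -0.4, -0.0]
opening: 0.0853
```

Run:
```python
from look import *
k,o=look("w2",["bracket_mid","heel","low_tab"])
for l,z in(("bracket_mid",.04),("heel",.068),("low_tab",.018)):
    if l in o: print(l,onz(k,o[l],z))
```

```text
4.7833 [[0.0926, 0.9957, -0.0017, 0.5048], [0.9957, -0.0926, 0.0043, 0.2689], [0.0041, -0.0021, -1.0, 0.1909]] F [-0.0324 -0.3825 -0.0299] 0.08530298319590936
bracket_mid []
heel [([317.1, 285.2], 0.74), ([144.1, 6.8], 0.68)]
low_tab [([504.2, 287.7], 0.29)]
heel [0.4938 0.1697 0.068 ]
low_tab [0.7515 0.0895 0.018 ]
```

View pics/w2.png

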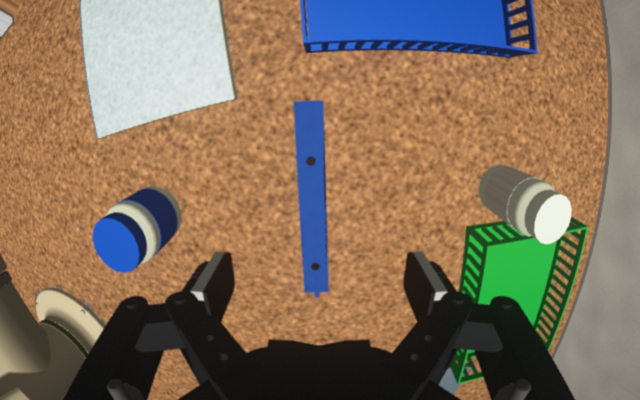

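Run:
```python
from h import *
T=tool();k=cam("wrist",T)
im=cv2.imread("pics/w2.png");h=cv2.cvtColor(im,cv2.COLOR_BGR2HSV)
m=((h[:,:,0]>100)&(h[:,:,0]<125)&(h[:,:,1]>140)).astype(np.uint8)
m[:, :280]=0;m[:,350:]=0;m[:90]=0;m[310:]=0
L=[];Rr=[]
for r in range(108,285,4):
    c=np.where(m[r])[0];L.append((c.min()-.5,r));Rr.append((c.max()+.5,r))
def ln(P):
    X=np.array([onz(k,p,.08)[:2] for p in P]);c=X.mean(0);u,sv,v=np.linalg.svd(X-c);d=v[0]*np.sign(v[0][1]);return c,d,sv[1]/len(X)**.5
a=ln(L);b=ln(Rr);print(a,b)
d=a[1]+b[1];d/=np.linalg.norm(d);print("angle",np.degrees(np.arctan2(d[1],d[0])),"width",np.cross(d,b[0]-a[0]))
y=np.where(m[:,305:325].any(1))[0];
far=[onz(k,(310,r),.08)[:2] for r in (y.min(),)][0];rs=np.where(m[:,308])[0];print(y.min(),y.max(),rs.min(),rs.max())
ctr=(a[0]+b[0])/2;ctr=ctr
nr=onz(k,(308,rs.max()+.5),.08)[:2];fr=onz(k,(309,y.min()),.08)[:2]
sn=(nr-ctr)@d;sf=(fr-ctr)@d;print("len",sf-sn)
print("mid from back",ctr+d*(sn+.075),"from front", ctr+d*(sf-.105))
mid=ctr+d*((sn+.075+sf-.105)/2);print(mid)
print(T[:3])
```

```text
(array([0.4875, 0.2673]), array([0.0566, 0.9984]), np.float64(0.00025076975764264466)) (array([0.5094, 0.2653]), array([0.0601, 0.9982]), np.float64(0.00031369897079236555))
angle 86.65392432376893 width -0.02203758565616363
101 296 101 291
len 0.17843070866397404
mid from back [0.4972 0.2456] from front [0.4971 0.2441]
[0.4972 0.2448]
[[ 0.0929  0.9957 -0.0023  0.5048]
 [ 0.9957 -0.0929  0.0045  0.2689]
 [ 0.0043 -0.0028 -1.      0.1906]]<stdin>:12: DeprecationWarning: Arrays of 2-dimensional vectors are deprecated. Use arrays of 3-dimensional vectors instead. (deprecated in NumPy 2.0)
```

Run:
```python
from h import *
P=pose([.4972,.2448,.11],86.65);rows(P,4);rows(pose([.4972,.2448,.018],86.65),4,P)
```

```text
n 4 mm/row 21.12040554065575 deg/row 0.5005088504393912
[-0.63, -0.13, 2.01, -0.001, -0.001, -0.009]
[-0.62, -0.13, 2.01, -0.001, -0.001, -0.009]
[-0.62, -0.14, 2.01, -0.001, -0.001, -0.009]
[-0.62, -0.15, 2.01, -0.001, -0.001, -0.009]
n 4 mm/row 23.0 deg/row 0.0
[0.0, 0.0, 2.3, 0.0, 0.0, 0.0]
[0.0, 0.0, 2.3, 0.0, 0.0, 0.0]
[0.0, 0.0, 2.3, 0.0, 0.0, 0.0]
[0.0, 0.0, 2.3, 0.0, 0.0, 0.0]
```

>>> apply_moves(moves=[[[-0.63,-0.13,2.01,-0.001,-0.001,-0.009,1],[-0.62,-0.13,2.01,-0.001,-0.001,-0.009,1],[-0.62,-0.14,2.01,-0.001,-0.001,-0.009,1],[-0.62,-0.15,2.01,-0.001,-0.001,-0.009,1],[0,0,2.3,0,0,0,1],[0,0,2.3,0,0,0,1],[0,0,2.3,0,0,0,1],[0,0,2.3,0,0,0,1]]])

```text
t: 5.65
position: [0.4973, 0.2449, 0.0171]
tcp_rot: [0.0, 0.727, 0.687, 0.001]
ft_force: [0.5, -0.5, -0.6]
opening: 0.085
```

>>> apply_moves(moves=[[[0,0,0,0,0,0,1],[0,0,0,0,0,0,1],[0,0,0,0,0,0,0.2],[0,0,0,0,0,0,0.2],[0,0,0,0,0,0,0.2],[0,0,0,0,0,0,0.2],[0,0,0,0,0,0,0.2],[0,0,0,0,0,0,0.2]]], newtons=60)

```text
t: 6.32
position: [0.4972, 0.2454, 0.0187]
tcp_rot: [0.0, 0.727, 0.687, 0.001]
ft_force: [-1.5, -0.3, 6.3]
opening: 0.0232
```

Run:
```python
from look import *
k,o=look("w3",["bracket_mid","heel"])
```

```text
6.3167 [[0.056, 0.9984, 0.002, 0.4972], [0.9984, -0.056, 0.0005, 0.2454], [0.0007, 0.002, -1.0, 0.0187]] F [-1.4827 -0.3205  6.3496] 0.02316624515784775
bracket_mid [([570.4, 360.2], 0.56)]
heel []
```

View pics/w3.png

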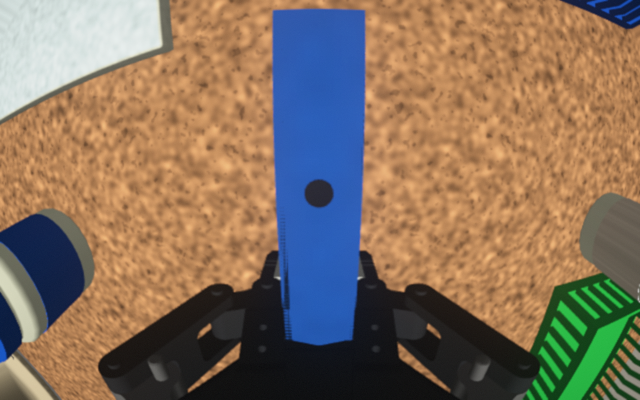

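Run:
```python
from h import *
T=tool();k=cam("wrist",T)
im=cv2.imread("pics/w3.png");h=cv2.cvtColor(im,cv2.COLOR_BGR2HSV)
m=((h[:,:,0]>100)&(h[:,:,0]<125)&(h[:,:,1]>140)).astype(np.uint8);m[:,:265]=0;m[:,375:]=0
Ti=np.linalg.inv(T)
for r in range(15,341,25):
    c=np.where(m[r])[0];a,b=[(Ti@np.r_[onz(k,p,.08),1])[:3] for p in((c.min()-.5,r),(c.max()+.5,r))]
    print(r,c.min(),c.max(),a*1e3,b*1e3,(a+b)[1]*500)
c=np.where(m[:,320])[0];print(c.min(),c.max())
for r in(c.min()-.5,c.max()+.5):print((Ti@np.r_[onz(k,(320,r),.08),1])[:3]*1e3)
```

```text
15 274 363 [102.6245 -11.6557 -61.3138] [102.6349  11.6039 -61.2693] -0.02586507576943231
40 273 363 [ 95.6588 -11.8631 -61.3185] [ 95.6525  11.5508 -61.2737] -0.15617208222790113
65 273 363 [ 88.9022 -11.8625 -61.3227] [ 88.8946  11.5502 -61.2779] -0.15617334241516123
90 273 363 [ 82.274  -11.9143 -61.3269] [ 82.2649  11.6005 -61.282 ] -0.15686136649867288
115 274 363 [ 75.678  -11.7542 -61.3307] [ 75.6742  11.7019 -61.2859] -0.026170357760368912
140 275 362 [ 69.0377 -11.6415 -61.3346] [ 69.0305  11.5882 -61.2902] -0.026635859411872076
165 275 361 [ 62.2662 -11.8477 -61.3392] [ 62.2527  11.5213 -61.2946] -0.16318809690443747
190 277 361 [ 55.258  -11.558  -61.3431] [ 55.244   11.7803 -61.2984] 0.11114997430108908
215 277 360 [ 47.9098 -11.8765 -61.3482] [ 47.891   11.8192 -61.3029] -0.028643894068397513
240 279 358 [ 40.0921 -11.6799 -61.3527] [ 40.0696  11.6202 -61.3082] -0.029815471461303034
265 280 357 [ 31.6393 -11.8316 -61.3583] [ 31.6119  11.7695 -61.3131] -0.031048607621847468
290 280 357 [ 22.3361 -12.3772 -61.3651] [ 22.3022  12.3125 -61.3179] -0.03236377142210034
315 283 354 [ 11.9467 -12.0345 -61.3709] [ 11.9081  11.9656 -61.325 ] -0.03449227690230372
340 287 352 [  0.09   -11.3662 -61.377 ] [  0.0138  12.0075 -61.3323] 0.32064590245003965
10 345
[103.8531   0.3569 -61.29  ]
[ -2.536    0.4959 -61.3559]
```

Run:
```python
from h import *
T=tool();A=T.copy();A[2,3]+=.12;np.save("T_grasp.npy",T)
rows(A,4);rows(pose([.585,-.06,.305],75.6,30),12,A)
```

```text
n 4 mm/row 29.999999999999996 deg/row 0.0
[0.0, 0.01, -3.0, 0.0, 0.0, 0.0]
[0.0, 0.01, -3.0, 0.0, 0.0, 0.0]
[0.0, 0.01, -3.0, 0.0, 0.0, 0.0]
[0.0, 0.01, -3.0, 0.0, 0.0, 0.0]
n 12 mm/row 29.888167424301184 deg/row 2.6681386794784854
[-2.5, 0.88, -1.39, 0.004, -0.044, 0.016]
[-2.54, 0.91, -1.28, 0.004, -0.044, 0.016]
[-2.58, 0.94, -1.17, 0.004, -0.044, 0.016]
[-2.62, 0.98, -1.06, 0.004, -0.044, 0.016]
[-2.64, 1.02, -0.95, 0.004, -0.044, 0.016]
[-2.67, 1.06, -0.84, 0.004, -0.044, 0.016]
[-2.68, 1.1, -0.73, 0.004, -0.044, 0.016]
[-2.69, 1.14, -0.62, 0.004, -0.044, 0.016]
[-2.7, 1.18, -0.51, 0.004, -0.044, 0.016]
[-2.7, 1.22, -0.39, 0.004, -0.044, 0.016]
[-2.7, 1.26, -0.28, 0.004, -0.044, 0.016]
[-2.69, 1.3, -0.17, 0.004, -0.044, 0.016]
```

>>> apply_moves(moves=[[[0,0,-0.5,0,0,0,0.2],[0,0.01,-1.5,0,0,0,0.2],[0,0.01,-2,0,0,0,0.2],[0,0.01,-2,0,0,0,0.2],[0,0.01,-2,0,0,0,0.2],[0,0,-2,0,0,0,0.2],[0,0,-1.5,0,0,0,0.2],[0,0,-0.5,0,0,0,0.2]]])

```text
t: 7.13
position: [0.4978, 0.2454, 0.1401]
tcp_rot: [0.001, 0.727, 0.687, 0.002]
ft_force: [-0.1, 0.0, -3.2]
opening: 0.0233
```

Run:
```python
from look import *
k,o=look("w4",[])
```

```text
7.1333 [[0.056, 0.9984, 0.0039, 0.4978], [0.9984, -0.056, 0.001, 0.2454], [0.0012, 0.0038, -1.0, 0.1401]] F [-0.1159  0.0116 -3.2421] 0.023305862492780518
```

View pics/w4.png

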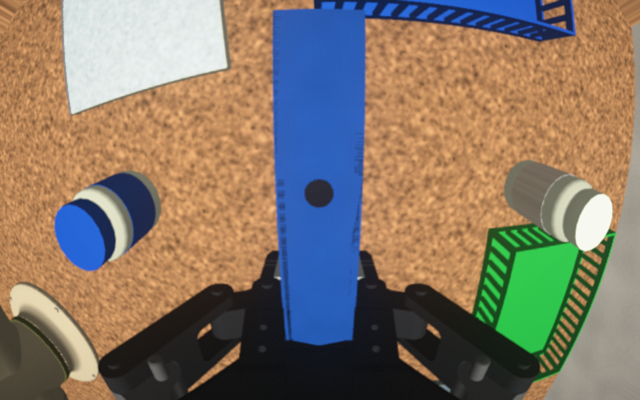

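>>> apply_moves(moves=[[[-2.5,0.88,-1.39,0.004,-0.044,0.016,0.2],[-2.54,0.91,-1.28,0.004,-0.044,0.016,0.2],[-2.58,0.94,-1.17,0.004,-0.044,0.016,0.2],[-2.62,0.98,-1.06,0.004,-0.044,0.016,0.2],[-2.64,1.02,-0.95,0.004,-0.044,0.016,0.2],[-2.67,1.06,-0.84,0.004,-0.044,0.016,0.2],[-2.68,1.1,-0.73,0.004,-0.044,0.016,0.2],[-2.69,1.14,-0.62,0.004,-0.044,0.016,0.2]]])

```text
t: 7.85
position: [0.5557, 0.0407, 0.2484]
tcp_rot: [0.108, 0.758, 0.628, -0.139]
ft_force: [0.5, -0.9, -3.5]
opening: 0.0233
```

>>> apply_moves(moves=[[[-2.7,1.18,-0.51,0.004,-0.044,0.016,0.2],[-2.7,1.22,-0.39,0.004,-0.044,0.016,0.2],[-2.7,1.26,-0.28,0.004,-0.044,0.016,0.2],[-2.69,1.3,-0.17,0.004,-0.044,0.016,0.2],[0,0,0,0,0,0,0.2],[0,0,0,0,0,0,0.2],[0,0,0,0,0,0,0.2],[0,0,0,0,0,0,0.2]]])

```text
t: 8.52
position: [0.5846, -0.0589, 0.3041]
tcp_rot: [0.161, 0.763, 0.592, -0.206]
ft_force: [0.8, 0.8, -3.0]
opening: 0.0235
```

Run:
```python
from look import *
k,o=look("w5",["seat","low_slot","twin_heel"])
im=cv2.imread("pics/w5.png")[:,:,::-1]
print(proj(k,[[.6378,-.2178,.205]]))
```

```text
8.5167 [[0.2154, 0.9688, -0.1229, 0.5846], [0.8363, -0.248, -0.4889, -0.0589], [-0.5041, 0.0025, -0.8636, 0.3041]] F [ 0.7859  0.839  -3.0463] 0.023508514854545293
seat [([400.2, 244.7], 0.89)]
low_slot [([391.2, 208.9], 0.59)]
twin_heel [([237.4, 245.7], 0.86)]
[[400.8667 243.932 ]]
```

View pics/w5.png

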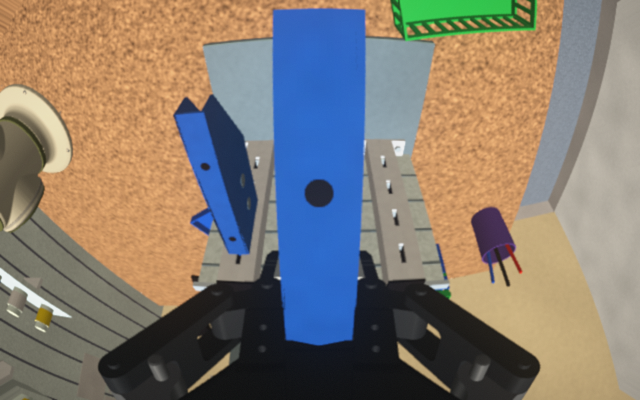

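Run:
```python
from h import *
im=cv2.imread("pics/w5.png")[:,:,::-1]
save(im,"w5z",(360,140,460,300),3.6)
save(im,"w5y",(180,220,290,300),7)
```

```text
(no output)
```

View pics/w5z.png

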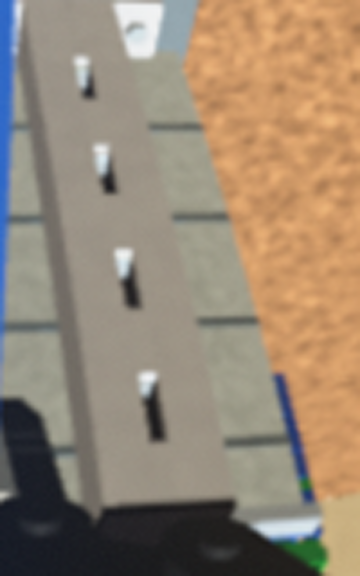

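View pics/w5y.png

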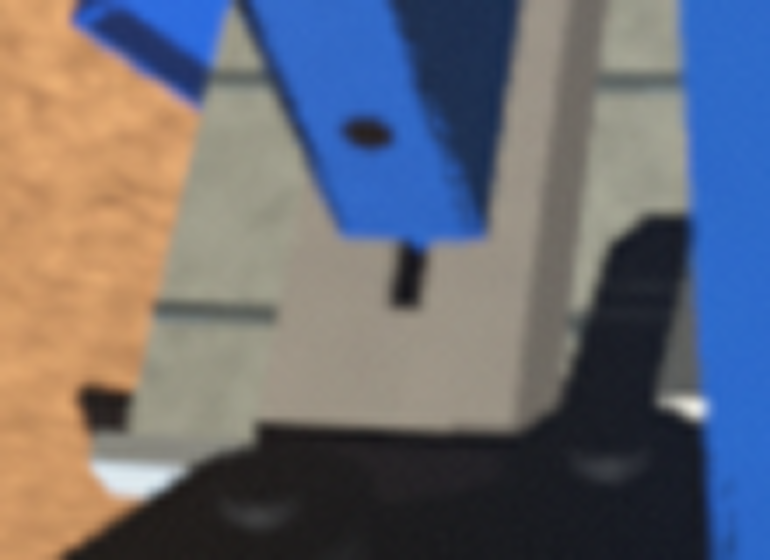

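```bash
cat > joint.py <<'E'
from fit import *
T1=np.array([[0.2175,0.9683,-0.1227,0.6286],[0.8438,-0.2497,-0.4751,-0.103],[-0.4907,-0.0002,-0.8713,0.2958],[0,0,0,1]])
T2=np.array([[0.2154,0.9688,-0.1229,0.5846],[0.8363,-0.248,-0.4889,-0.0589],[-0.5041,0.0025,-0.8636,0.3041],[0,0,0,1]])
k1,k2=cam("wrist",T1),cam("wrist",T2)
def build(sl,extra):
    o=[];u=[]
    for i,(b,t) in enumerate(sl):
        o+=[(0,0,-.05*i),(0,0,-.05*i+.0245)];u+=[b,t]
    for a,b in extra:o.append(a);u.append(b)
    return np.array(o,float),np.array(u,float)
o1,u1=build([((357.7,236.2),(359.1,256.7)),((353.9,199.5),(355.4,216.2)),((350.8,169.1),(352.2,182.7)),((347.9,144),(349,155.6))],
 [((0,-.02,.045),(382.3,276)),((0,.02,.045),(338.9,276.9)),((0,.18,0),(184.3,234.3))])
o2,u2=build([((401.1,243.3),(403.1,262.2)),((394.2,209.2),(396.4,225.3)),((388.1,180.3),(390.3,193.3)),((382.5,155.8),(385,166.9))],
 [((0,-.02,.045),(425,278.9)),((0,.02,.045),(387.8,281.1)),((0,.2,.045),(217.1,280.7)),((0,.16,.045),(254.3,281.9)),((0,.18,.0245),(237.9,263.7)),((0,.18,0),(237.4,245.7))])
u1=u1-.5+.5;
def f(p,w=(1,1)): return np.r_[w[0]*(proj(k1,model(p,o1))-u1).ravel(),w[1]*(proj(k2,model(p,o2))-u2).ravel()]
if __name__=="__main__":
  for w in((1,1),(1,0),(0,1)):
    r=least_squares(f,[.638,-.218,.205,1.32],args=(w,),loss="soft_l1",x_scale=[.01]*4)
    print(w,r.x,np.degrees(r.x[3]),"rms",np.sqrt((f(r.x,w)**2).mean()),np.sqrt(np.diag(np.linalg.inv(r.jac.T@r.jac))))
    if w==(1,1):print(f(r.x)[:22].reshape(-1,2).T.round(1));print(f(r.x)[22:].reshape(-1,2).T.round(1))
E
python3 joint.py
```

```text
(1, 1) [ 0.6379 -0.2209  0.2026  1.3333] 76.3913755277213 rms 0.6769106159766094 [0.0003 0.0011 0.0008 0.0071]
[[-0.3  0.2 -0.2  0.1 -0.3 -0.2 -0.3 -0.   0.   0.2  1.6]
 [ 0.3  0.6 -0.1  0.5 -0.1  0.4 -0.   0.  -0.6 -0.2  1.4]]
[[-0.4  1.1 -0.2  0.8 -0.3  0.5 -0.2 -0.1  0.   0.7 -1.  -1.8 -1.2  2.4]
 [ 0.3  0.3  0.   0.1 -0.2  0.4 -0.3  0.1 -0.7 -0.7 -0.6 -0.3  0.4 -0.5]]
(1, 0) [ 0.6381 -0.22    0.2033  1.3182] 75.52689878955817 rms 0.18459003147469022 [0.0004 0.0014 0.0011 0.0098]
(0, 1) [ 0.6378 -0.222   0.2019  1.3387] 76.70350979116631 rms 0.5694633265985476 [0.0004 0.0012 0.0009 0.0076]
```

Run:
```python
from h import *
a=cv2.imread("pics/w1.png")[110:170,310:410,::-1];b=cv2.imread("pics/w5.png")[120:180,350:450,::-1]
save(np.vstack([a,b]),"foot",None,5)
```

```text
(no output)
```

View pics/foot.png

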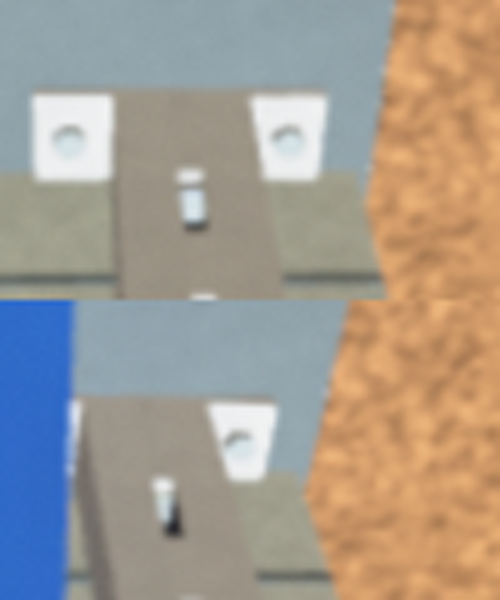

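```bash
cat > joint2.py <<'E'
from joint import *
import joint
u1[:-1]-=.36;u2[:-1]-=.36
F1=np.array([(332.2,127.6),(359.6,127.6)]);F2=np.array([(366.2,139.0),(391.2,139.4)])
W2=np.ones((len(o2),2));W2[1:8:2,0]=.2;W2[10:,0]=.4;W2[-1]=0.2
def foot(p):
    m=model(p,np.array([(0,.02,0),(0,-.02,0.)]));m[:,2]=.012;return m
def f2(p,w,z=1,ty=0):
    return np.r_[w[0]*(proj(k1,model(p,o1))-u1).ravel(),w[1]*((proj(k2,model(p,o2))-u2)*W2).ravel(),z*w[0]*(proj(k1,foot(p))-F1).ravel(),z*w[1]*(proj(k2,foot(p))-F2).ravel()]
for w in((1,1),(1,0),(0,1)):
  for z in (1,0):
    r=least_squares(f2,[.638,-.218,.205,1.32],args=(w,z),loss="soft_l1",x_scale=[.01]*4)
    print(w,z,r.x,np.degrees(r.x[3]),"rms",np.sqrt((f2(r.x,w)**2).mean()),"lat",r.x[:2]@[.9693,-.246])
    if w==(1,1) and z:
        n=len(o1)*2;m=n+len(o2)*2;q=f2(r.x,w);print(q[:n].reshape(-1,2).T.round(1));print(q[n:m].reshape(-1,2).T.round(1));print(q[m:].round(1))
E
python3 joint2.py
```

```text
(1, 1) 1 [ 0.6377 -0.2212  0.2019  1.33  ] 76.20220563771517 rms 0.4688697895032132 lat 0.6725494493148148
[[-0.2  0.3 -0.   0.2 -0.2 -0.  -0.1  0.1  0.1  0.4  1.6]
 [ 0.3  0.5  0.   0.5  0.1  0.6  0.2  0.2 -0.7 -0.3  0.7]]
[[-0.3  0.2 -0.1  0.2 -0.1  0.1 -0.1  0.   0.1  0.8 -0.3 -0.6 -0.4  0.5]
 [ 0.3  0.3  0.1  0.1 -0.1  0.6 -0.1  0.3 -0.7 -0.8 -0.9 -0.6  0.1 -0.2]]
[-0.7 -0.5 -0.3 -0.4 -1.  -0.6 -0.5 -0.7]
(1, 1) 0 [ 0.6377 -0.2197  0.203   1.3297] 76.18355837801393 rms 0.5400328502063304 lat 0.6722000950304209
(1, 0) 1 [ 0.6377 -0.2209  0.202   1.3199] 75.62670214226927 rms 0.26120630281490353 lat 0.6724541704429294
(1, 0) 0 [ 0.6378 -0.2196  0.203   1.3224] 75.7694110286634 rms 0.3252294127452609 lat 0.6722388352919378
(0, 1) 1 [ 0.6378 -0.2219  0.2014  1.3374] 76.62868748516412 rms 0.3074776173517047 lat 0.6728522028111215
(0, 1) 0 [ 0.6377 -0.2208  0.2022  1.3367] 76.5883123633729 rms 0.3387263809450532 lat 0.6724146873529838
```

```bash
cat > tgt.py <<'E'
from h import *
S=np.array([.6377,-.2207,.2023]);YAW=np.radians(76.1)
n=np.array([np.cos(YAW),np.sin(YAW),0]);l=np.array([-n[1],n[0],0])
Tg=np.load("T_grasp.npy")
B=np.eye(4);tx=Tg[:3,0].copy();tx[2]=0;tx/=np.linalg.norm(tx)
B[:3,0]=-tx;B[:3,2]=[0,0,1];B[:3,1]=np.cross([0,0,1],-tx);B[:3,3]=Tg[:3,3]-.0009*tx;B[2,3]=.04
G=np.linalg.inv(Tg)@B   # tool->bracket mid
HE=np.array([.075,0,.028])
def want(dn,dl,dz,dyaw=0):
    a=YAW+dyaw;Bt=np.eye(4);m=np.array([np.cos(a),np.sin(a),0])
    Bt[:3,0]=-m;Bt[:3,2]=[0,0,1];Bt[:3,1]=np.cross([0,0,1],-m)
    Bt[:3,3]=S+dn*n+dl*l+np.array([0,0,dz])-Bt[:3,:3]@HE
    return Bt@np.linalg.inv(G)
def heel(T=None):
    T=tool() if T is None else T;Bt=T@G;h=Bt[:3,3]+Bt[:3,:3]@HE-S
    e=R.from_matrix(want(0,0,0)[:3,:3].T@T[:3,:3]).as_rotvec()
    return "heel n,l,z mm",np.array([h@n,h@l,h[2]])*1e3,"rot err tool deg",np.degrees(e)
E
python3 - <<'E'
from tgt import *
print(heel());W=want(.045,0,.0152);print(W);rows(W,13)
E
```

```text
('heel n,l,z mm', array([103.4664,  90.725 , 183.6186]), 'rot err tool deg', array([ -0.0079, -30.3268,   0.4986]))
[[ 0.2402  0.9707  0.002   0.6667]
 [ 0.9707 -0.2402  0.0001 -0.1033]
 [ 0.0006  0.0019 -1.      0.1681]
 [ 0.      0.      0.      1.    ]]
n 13 mm/row 12.73040363457753 deg/row 2.3331429334374416
[0.38, 0.69, 1.0, 0.0, 0.041, -0.001]
[0.34, 0.69, 1.01, 0.0, 0.041, -0.001]
[0.3, 0.69, 1.03, 0.0, 0.041, -0.001]
[0.26, 0.69, 1.04, 0.0, 0.041, -0.001]
[0.21, 0.69, 1.05, 0.0, 0.041, -0.001]
[0.17, 0.69, 1.06, 0.0, 0.041, -0.001]
[0.13, 0.69, 1.06, 0.0, 0.041, -0.001]
[0.08, 0.69, 1.07, 0.0, 0.041, -0.001]
[0.04, 0.69, 1.07, 0.0, 0.041, -0.001]
[-0.0, 0.69, 1.07, 0.0, 0.041, -0.001]
[-0.05, 0.69, 1.07, 0.0, 0.041, -0.001]
[-0.09, 0.69, 1.06, 0.0, 0.041, -0.001]
[-0.14, 0.69, 1.06, 0.0, 0.041, -0.001]
```

>>> apply_moves(moves=[[[0.38,0.69,1.0,0,0.041,-0.001,0.2],[0.34,0.69,1.01,0,0.041,-0.001,0.2],[0.3,0.69,1.03,0,0.041,-0.001,0.2],[0.26,0.69,1.04,0,0.041,-0.001,0.2],[0.21,0.69,1.05,0,0.041,-0.001,0.2],[0.17,0.69,1.06,0,0.041,-0.001,0.2],[0.13,0.69,1.06,0,0.041,-0.001,0.2],[0.08,0.69,1.07,0,0.041,-0.001,0.2]]])

```text
t: 9.38
position: [0.6355, -0.0869, 0.2204]
tcp_rot: [0.062, 0.784, 0.613, -0.078]
ft_force: [-0.2, 0.4, -2.9]
opening: 0.023
```

>>> apply_moves(moves=[[[0.04,0.69,1.07,0,0.041,-0.001,0.2],[0,0.69,1.07,0,0.041,-0.001,0.2],[-0.05,0.69,1.07,0,0.041,-0.001,0.2],[-0.09,0.69,1.06,0,0.041,-0.001,0.2],[-0.14,0.69,1.06,0,0.041,-0.001,0.2],[0,0,0,0,0,0,0.2],[0,0,0,0,0,0,0.2],[0,0,0,0,0,0,0.2]]])

```text
t: 10.05
position: [0.6667, -0.1033, 0.1689]
tcp_rot: [-0.0, 0.786, 0.618, 0.002]
ft_force: [0.1, 0.2, -2.8]
opening: 0.0235
```

Run:
```python
from look import *
from tgt import *
look("sc6",["heel","seat"],"scene")
print(heel());rows(want(.018,0,.0152),8)
im=cv2.imread("pics/sc6.png")[:,:,::-1];save(im,"sc6z",(190,110,350,230),5)
k=cam("scene");print(proj(k,[S]))
```

```text
10.05 [[0.2365, 0.9716, 0.0026, 0.6667], [0.9716, -0.2366, 0.0023, -0.1033], [0.0029, 0.0019, -1.0, 0.1689]] F [ 0.066   0.2456 -2.7936] 0.02347860957536861
heel [([230.2, 172.8], 0.72)]
seat [([222.6, 167.8], 0.57)]
('heel n,l,z mm', array([45.1589, -0.3002, 15.9858]), 'rot err tool deg', array([-0.0437,  0.1616, -0.2429]))
n 8 mm/row 3.4143876085964107 deg/row 0.03687070331387465
[-0.34, -0.0, 0.01, 0.0, -0.0, 0.001]
[-0.34, -0.0, 0.01, 0.0, -0.0, 0.001]
[-0.34, -0.0, 0.01, 0.0, -0.0, 0.001]
[-0.34, -0.0, 0.01, 0.0, -0.0, 0.001]
[-0.34, -0.0, 0.01, 0.0, -0.0, 0.001]
[-0.34, -0.0, 0.01, 0.0, -0.0, 0.001]
[-0.34, -0.0, 0.01, 0.0, -0.0, 0.001]
[-0.34, -0.0, 0.01, 0.0, -0.0, 0.001]
[[220.6382 168.5392]]
```

View pics/sc6z.png

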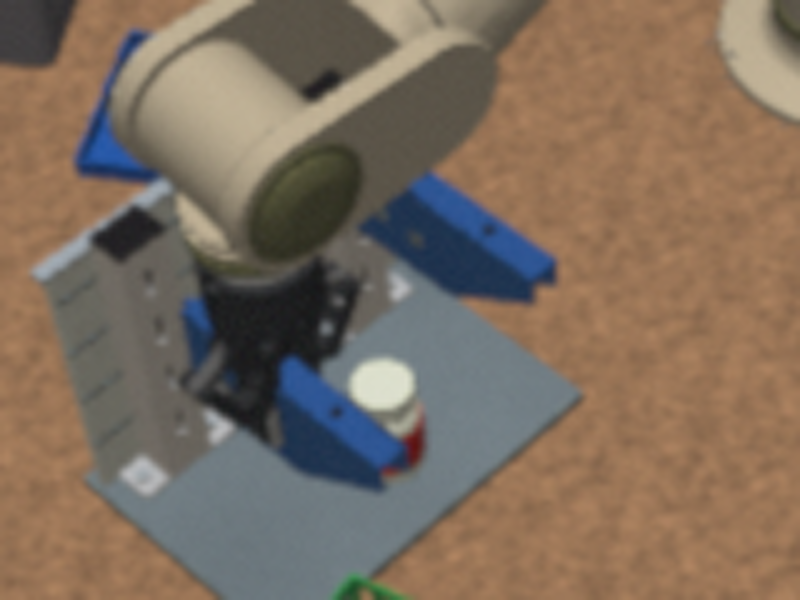

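>>> apply_moves(moves=[[[-0.34,0,0.01,0,0,0.001,0.2],[-0.34,0,0.01,0,0,0.001,0.2],[-0.34,0,0.01,0,0,0,0.2],[-0.34,0,0.01,0,0,0,0.2],[-0.34,0,0.01,0,-0.001,0,0.2],[-0.34,0,0.01,0,-0.001,0,0.2],[-0.34,0,0.01,0,0,0,0.2],[-0.2,0,0,0,0,0,0.2]]])

```text
t: 10.87
position: [0.6605, -0.1293, 0.1673]
tcp_rot: [-0.0, 0.787, 0.617, 0.001]
ft_force: [-0.2, -0.8, -2.9]
opening: 0.0232
```

Run:
```python
from tgt import *
print(heel());print(state()["ft_force"])
for i in range(3):cams.read_camera("wrist");print(heel(),state()["ft_force"])
```

```text
('heel n,l,z mm', array([18.1942, -0.2677, 14.2444]), 'rot err tool deg', array([ 0.0398,  0.0835, -0.0555]))
[-0.185  -0.7542 -2.8705]
('heel n,l,z mm', array([17.9865, -0.2556, 14.2983]), 'rot err tool deg', array([ 0.038 ,  0.076 , -0.0448])) [-0.2673 -0.8062 -2.9506]
('heel n,l,z mm', array([18.2972, -0.2628, 14.2945]), 'rot err tool deg', array([ 0.0351,  0.0842, -0.0446])) [-0.2941  0.3447 -4.032 ]
('heel n,l,z mm', array([18.5848, -0.2691, 14.2908]), 'rot err tool deg', array([ 0.0351,  0.0919, -0.0578])) [ 0.7441 -0.0359 -3.1752]
```

>>> apply_moves(moves=[[[0,-0.03,-0.09,0,-0.001,0.001,0.2],[-0.1,0,0,0,0,0,0.2],[-0.1,0,0,0,0,0,0.2],[-0.1,0,0,0,0,0,0.2],[-0.1,0,0,0,0,0,0.2],[-0.1,0,0,0,0,0,0.2],[0,0,0,0,0,0,0.2],[0,0,0,0,0,0,0.2]]])

```text
t: 11.68
position: [0.6591, -0.1336, 0.1683]
tcp_rot: [0.0, 0.787, 0.616, 0.001]
ft_force: [0.3, 0.0, -3.1]
opening: 0.0235
```

```bash
cat > st.py <<'E'
from tgt import *
s=state();T=tool(s);print("t",s["t"],heel(T));F=s["ft_force"];print("F n,l,z",F@n,F@l,F[2],"M",s["wrist_torque"],"op",s["opening"])
E
python3 st.py
```

```text
t 11.6833 ('heel n,l,z mm', array([13.7496,  0.1078, 15.2751]), 'rot err tool deg', array([ 0.0344,  0.0318, -0.0112]))
F n,l,z 0.09447043145142303 -0.31480902487847306 -3.0555501100382614 M [ 0.0118 -0.0461 -0.0225] op 0.023497406560238673
```

>>> apply_moves(moves=[[[-0.05,0.01,0,0,0,0,0.2],[-0.05,0,0,0,0,0,0.2],[-0.05,0,0,0,0,0,0.2],[-0.05,0,0,0,0,0,0.2],[-0.05,0,0,0,0,0,0.2],[0,0,0,0,0,0,0.2],[0,0,0,0,0,0,0.2],[0,0,0,0,0,0,0.2]]])

```text
t: 12.35
position: [0.6586, -0.136, 0.1683]
tcp_rot: [0.0, 0.787, 0.616, 0.001]
ft_force: [-0.1, -0.4, -3.6]
opening: 0.0233
```

```bash
python3 st.py
```

```text
t 12.35 ('heel n,l,z mm', array([11.325 , -0.0169, 15.3102]), 'rot err tool deg', array([ 0.0293,  0.0306, -0.0175]))
F n,l,z -0.4177484097897047 0.030862702794275748 -3.5950750121870767 M [ 0.0061 -0.0123 -0.0116] op 0.023262655971911687
```

No contact yet; continue.

>>> apply_moves(moves=[[[-0.05,0,0,0,0,0,0.2],[-0.05,0,0,0,0,0,0.2],[-0.05,0,0,0,0,0,0.2],[-0.05,0,0,0,0,0,0.2],[-0.05,0,0,0,0,0,0.2],[0,0,0,0,0,0,0.2],[0,0,0,0,0,0,0.2],[0,0,0,0,0,0,0.2]]])

```text
t: 13.02
position: [0.658, -0.1384, 0.1683]
tcp_rot: [0.0, 0.787, 0.616, 0.001]
ft_force: [0.5, 0.5, -2.8]
opening: 0.0237
```

```bash
python3 st.py
```

```text
t 13.0167 ('heel n,l,z mm', array([ 8.8186, -0.0174, 15.286 ]), 'rot err tool deg', array([ 0.0316,  0.0327, -0.0183]))
F n,l,z 0.6126666061749311 -0.39172999150687304 -2.7783413563739154 M [ 0.0502 -0.0283 -0.0153] op 0.02369517767325356
```

>>> apply_moves(moves=[[[-0.05,0,0,0,0,0,0.2],[-0.05,0,0,0,0,0,0.2],[-0.05,0,0,0,0,0,0.2],[-0.05,0,0,0,0,0,0.2],[0,0,0,0,0,0,0.2],[0,0,0,0,0,0,0.2],[0,0,0,0,0,0,0.2],[0,0,0,0,0,0,0.2]]])

```text
t: 13.68
position: [0.6575, -0.1404, 0.1683]
tcp_rot: [0.0, 0.787, 0.616, 0.001]
ft_force: [-0.2, 0.1, -2.8]
opening: 0.0237
```

```bash
python3 st.py
```

```text
t 13.6833 ('heel n,l,z mm', array([ 6.8321, -0.0123, 15.2768]), 'rot err tool deg', array([ 0.0326,  0.0298, -0.0175]))
F n,l,z 0.02404845461957308 0.24315909347525533 -2.847242591450463 M [-0.008   0.0158  0.0507] op 0.023667667455883116
```

>>> apply_moves(moves=[[[-0.05,0,0,0,0,0,0.2],[-0.05,0,0,0,0,0,0.2],[-0.05,0,0,0,0,0,0.2],[-0.05,0,0,0,0,0,0.2],[0,0,0,0,0,0,0.2],[0,0,0,0,0,0,0.2],[0,0,0,0,0,0,0.2],[0,0,0,0,0,0,0.2]]])

```text
t: 14.35
position: [0.6571, -0.1423, 0.1683]
tcp_rot: [0.0, 0.787, 0.616, 0.001]
ft_force: [0.2, -0.5, -2.2]
opening: 0.0235
```

```bash
python3 st.py
```

```text
t 14.35 ('heel n,l,z mm', array([ 4.8335, -0.0134, 15.2958]), 'rot err tool deg', array([ 0.0296,  0.0316, -0.0182]))
F n,l,z -0.42702852959650117 -0.3380556482335 -2.2427386253158828 M [0.0334 0.0134 0.0042] op 0.023530883973728094
```

>>> apply_moves(moves=[[[-0.05,0,0,0,0,0,0.2],[-0.05,0,0,0,0,0,0.2],[-0.05,0,0,0,0,0,0.2],[-0.05,0,0,0,0,0,0.2],[-0.05,0,0,0,0,0,0.2],[0,0,0,0,0,0,0.2],[0,0,0,0,0,0,0.2],[0,0,0,0,0,0,0.2]]])

```text
t: 15.02
position: [0.6565, -0.1448, 0.1683]
tcp_rot: [0.0, 0.787, 0.616, 0.001]
ft_force: [-0.2, -0.1, -3.6]
opening: 0.0235
```

```bash
python3 st.py
```

```text
t 15.0167 ('heel n,l,z mm', array([ 2.2869, -0.0145, 15.2794]), 'rot err tool deg', array([ 0.0326,  0.0289, -0.0157]))
F n,l,z -0.10195739437667475 0.19228773132310928 -3.558308123165665 M [ 0.0034 -0.0344  0.0315] op 0.023517347247096903
```

>>> apply_moves(moves=[[[-0.05,0,0,0,0,0,0.2],[-0.05,0,0,0,0,0,0.2],[-0.05,0,0,0,0,0,0.2],[0,0,0,0,0,0,0.2],[0,0,0,0,0,0,0.2],[0,0,0,0,0,0,0.2],[0,0,0,0,0,0,0.2],[0,0,0,0,0,0,0.2]]])

```text
t: 15.68
position: [0.6561, -0.1462, 0.1683]
tcp_rot: [0.0, 0.787, 0.616, 0.001]
ft_force: [-0.5, -1.7, -3.3]
opening: 0.0231
```

```bash
python3 st.py
python3 - <<'E'
from look import *
look("sc7",[],"scene")
im=cv2.imread("pics/sc7.png")[:,:,::-1];save(im,"sc7z",(190,120,300,220),6)
E
```

```text
t 15.6833 ('heel n,l,z mm', array([ 0.813 , -0.0094, 15.2759]), 'rot err tool deg', array([ 0.0319,  0.0324, -0.0152]))
F n,l,z -1.7437184305967088 0.06063107413341121 -3.316641597963241 M [ 0.0164 -0.0113  0.0448] op 0.023140715971322633
15.6833 [[0.24, 0.9708, 0.0016, 0.6561], [0.9708, -0.24, 0.0008, -0.1462], [0.0012, 0.0014, -1.0, 0.1683]] F [-0.4777 -1.6781 -3.3166] 0.023140715971322633
```

View pics/sc7z.png

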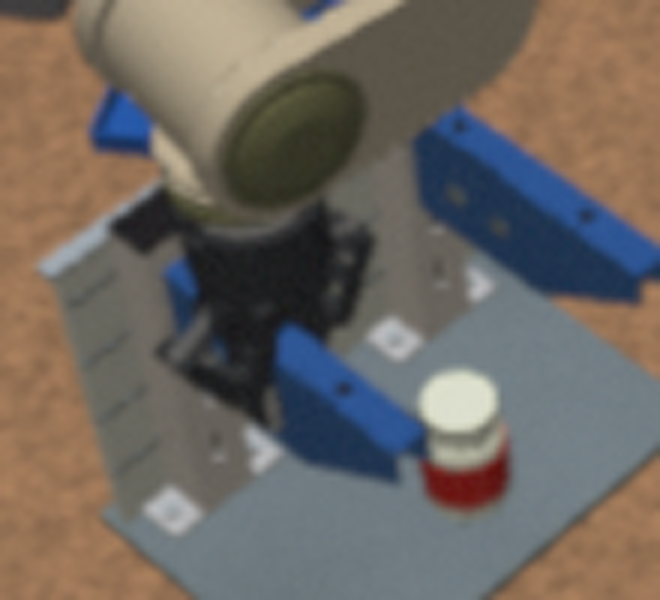

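>>> apply_moves(moves=[[[-0.04,0,0,0,0,0,0.2],[-0.04,0,0,0,0,0,0.2],[-0.04,0,0,0,0,0,0.2],[0,0,0,0,0,0,0.2],[0,0,0,0,0,0,0.2],[0,0,0,0,0,0,0.2],[0,0,0,0,0,0,0.2],[0,0,0,0,0,0,0.2]]])

```text
t: 16.4
position: [0.6558, -0.1474, 0.1683]
tcp_rot: [0.0, 0.787, 0.616, 0.001]
ft_force: [-0.4, 0.4, -3.1]
opening: 0.0233
```

```bash
python3 st.py
```

```text
t 16.4 ('heel n,l,z mm', array([-0.3756, -0.016 , 15.2778]), 'rot err tool deg', array([ 0.031 ,  0.0317, -0.0184]))
F n,l,z 0.2913245206200588 0.450688697476499 -3.1207884992835133 M [-0.0161  0.029  -0.0302] op 0.023321828373269963
```

>>> apply_moves(moves=[[[-0.04,0,0,0,0,0,0.2],[-0.04,0,0,0,0,0,0.2],[-0.04,0,0,0,0,0,0.2],[0,0,0,0,0,0,0.2],[0,0,0,0,0,0,0.2],[0,0,0,0,0,0,0.2],[0,0,0,0,0,0,0.2],[0,0,0,0,0,0,0.2]]])

```text
t: 17.07
position: [0.6557, -0.1476, 0.1683]
tcp_rot: [-0.0, 0.787, 0.617, 0.001]
ft_force: [0.7, 5.7, -2.2]
opening: 0.0239
```

```bash
python3 st.py
```

```text
t 17.0667 ('heel n,l,z mm', array([-0.7089,  0.0091, 15.2231]), 'rot err tool deg', array([ 0.0363,  0.1072, -0.0638]))
F n,l,z 5.685355754886962 0.6436957857290396 -2.1771593629487715 M [ 0.6505 -0.1343  0.0324] op 0.02387469818215547
```

>>> apply_moves(moves=[[[0.06,0,0,0,0,0,0.2],[0,0,0.08,0,0,0,0.2],[0,0,0.08,0,0,0,0.2],[0,0,0.08,0,0,0,0.2],[0,0,0.08,0,0,0,0.2],[0,0,0.08,0,0,0,0.2],[0,0,0.08,0,0,0,0.2],[0,0,0,0,0,0,0.2]]])

```text
t: 17.73
position: [0.6558, -0.1476, 0.1634]
tcp_rot: [0.0, 0.787, 0.617, 0.001]
ft_force: [1.5, 4.4, -3.4]
opening: 0.0237
```

```bash
python3 st.py
```

```text
t 17.7333 ('heel n,l,z mm', array([-0.6774, -0.0792, 10.3412]), 'rot err tool deg', array([ 0.0238,  0.061 , -0.0344]))
F n,l,z 4.667965534718526 -0.3679686260866591 -3.3605673419142494 M [ 0.6517 -0.2114  0.0725] op 0.023709523814095104
```

>>> apply_moves(moves=[[[0.05,0,0.04,0,0,0,0.2],[0,0,0.05,0,0,0,0.2],[0,0,0.05,0,0,0,0.2],[0,0,0.05,0,0,0,0.2],[0,0,0.05,0,0,0,0.2],[0,0,0.05,0,0,0,0.2],[0,0,0,0,0,0,0.2],[0,0,0,0,0,0,0.2]]])

```text
t: 18.4
position: [0.6557, -0.1476, 0.1604]
tcp_rot: [0.0, 0.787, 0.616, 0.001]
ft_force: [1.2, 1.9, -3.8]
opening: 0.0233
```

```bash
python3 st.py
```

```text
t 18.4 ('heel n,l,z mm', array([-0.6485,  0.0076,  7.3943]), 'rot err tool deg', array([ 0.049 ,  0.0223, -0.0074]))
F n,l,z 2.1551610298057304 -0.6912502900807644 -3.820095145571292 M [ 0.28   -0.0639  0.007 ] op 0.023301296477675964
```

>>> apply_moves(moves=[[[0.02,0,0.04,0,0,0,0.2],[0,0,0.04,0,0,0,0.2],[0,0,0.04,0,0,0,0.2],[0,0,0.04,0,0,0,0.2],[0,0,0,0,0,0,0.2],[0,0,0,0,0,0,0.2],[0,0,0,0,0,0,0.2],[0,0,0,0,0,0,0.2]]])

```text
t: 19.07
position: [0.6559, -0.1472, 0.159]
tcp_rot: [0.0, 0.787, 0.616, 0.001]
ft_force: [0.7, 3.2, -1.7]
opening: 0.0237
```

```bash
python3 st.py
```

```text
t 19.0667 ('heel n,l,z mm', array([-0.2147, -0.0689,  6.0398]), 'rot err tool deg', array([ 0.0204,  0.0312, -0.0215]))
F n,l,z 3.276789527160299 0.12260130833413167 -1.7421001420724103 M [ 0.2327 -0.0621  0.0585] op 0.02367030414750798
```

>>> apply_moves(moves=[[[0,0,0.03,0,0,0,0.2],[0,0,0.03,0,0,0,0.2],[0,0,0.02,0,0,0,0.2],[0,0,0,0,0,0,0.2],[0,0,0,0,0,0,0.2],[0,0,0,0,0,0,0.2],[0,0,0,0,0,0,0.2],[0,0,0,0,0,0,0.2]]])

```text
t: 19.73
position: [0.6559, -0.1471, 0.1583]
tcp_rot: [0.0, 0.787, 0.617, 0.001]
ft_force: [0.9, 5.0, -0.7]
opening: 0.0236
```

```bash
python3 st.py
```

```text
t 19.7333 ('heel n,l,z mm', array([-0.0956, -0.0775,  5.2787]), 'rot err tool deg', array([ 0.0172,  0.0412, -0.028 ]))
F n,l,z 5.0386419211276685 0.322946046579027 -0.7420668333084566 M [ 0.5089 -0.1334  0.0356] op 0.023603795991158923
```

>>> apply_moves(moves=[[[0.06,0,0,0,0,0,0.2],[0,0,0.02,0,0,0,0.2],[0,0,0,0,0,0,0.3],[0,0,0,0,0,0,0.4],[0,0,0,0,0,0,0.5],[0,0,0,0,0,0,0.7],[0,0,0,0,0,0,0.9],[0,0,0,0,0,0,0.9]]])

```text
t: 20.4
position: [0.656, -0.1468, 0.158]
tcp_rot: [0.0, 0.787, 0.616, 0.001]
ft_force: [-0.2, 0.3, -0.7]
opening: 0.0763
```

```bash
python3 st.py;  python3 - <<'E'
from look import *
look("w8",[])
look("sc8",["heel"],"scene")
im=cv2.imread("pics/sc8.png")[:,:,::-1];a=cv2.resize(im[120:230,190:310],None,fx=4,fy=4,interpolation=2)
b=cv2.imread("pics/w8.png")[:,:,::-1];b=cv2.resize(b,None,fx=.5,fy=.5);
c=np.zeros((a.shape[0],a.shape[1]+b.shape[1],3),np.uint8);c[:,:a.shape[1]]=a;c[:b.shape[0],a.shape[1]:]=b
save(c,"m8")
E
```

```text
t 20.4 ('heel n,l,z mm', array([ 0.1794, -0.0328,  4.9983]), 'rot err tool deg', array([ 0.0299,  0.0219, -0.0079]))
F n,l,z 0.2771067104686813 0.2374330758919695 -0.7327497132654225 M [-0.0166  0.0086  0.0021] op 0.07627112435493177
20.4 [[0.2401, 0.9707, 0.0016, 0.656], [0.9707, -0.2401, 0.0006, -0.1468], [0.001, 0.0014, -1.0, 0.158]] F [-0.1639  0.326  -0.7327] 0.07627112435493177
20.45 [[0.24, 0.9708, 0.0016, 0.656], [0.9708, -0.24, 0.0006, -0.1468], [0.001, 0.0014, -1.0, 0.158]] F [0.3008 0.0533 0.7961] 0.07681809386429386
heel [([223.7, 164.5], 0.91)]
```

View pics/m8.png

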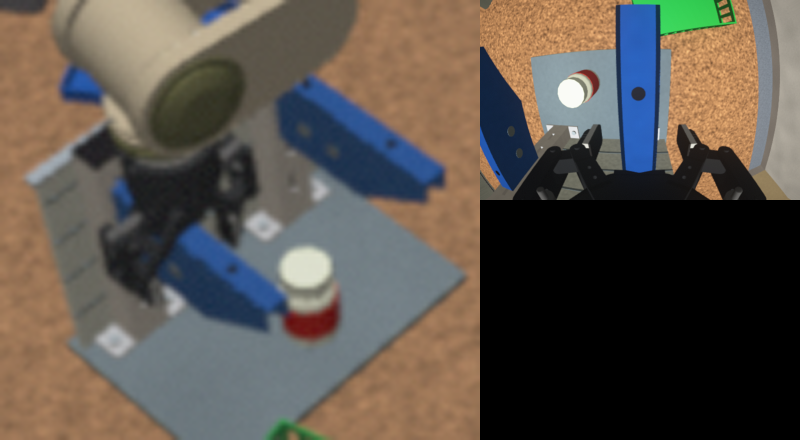

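>>> apply_moves(moves=[[[0,0,-0.5,0,0,0,0.9],[0,0,-1.4,0,0,0,0.9],[0,0,-1.4,0,0,0,0.9],[0,0,-1.4,0,0,0,0.9],[0,0,-1.4,0,0,0,0.9],[0,0,-1.4,0,0,0,0.9],[0,0,-1.4,0,0,0,0.9],[0,0,-1.2,0,0,0,0.9]]])

```text
t: 21.22
position: [0.6559, -0.1468, 0.2605]
tcp_rot: [0.001, 0.787, 0.616, 0.001]
ft_force: [0.0, 0.4, -0.2]
opening: 0.077
```

>>> apply_moves(moves=[[[-0.8,0,0,0,0,0,0],[-0.8,0,0,0,0,0,0],[-0.8,0,0,0,0,0,0],[-0.8,0,0,0,0,0,0],[-0.8,0,0,0,0,0,0],[-0.8,0,0,0,0,0,0],[-0.8,0,0,0,0,0,0],[0,0,0,0,0,0,0]]])

```text
t: 21.88
position: [0.6419, -0.2029, 0.2586]
tcp_rot: [0.0, 0.788, 0.616, 0.001]
ft_force: [0.4, -0.8, -1.0]
opening: 0.0
```

```bash
cat > st2.py <<'E'
from tgt import *
s=state();T=tool(s);d=T[:3,3]-S;F=s["ft_force"];print("t",s["t"],"tcp-seat n,l,z mm",np.array([d@n,d@l,d[2]])*1e3,"z",T[2,3],"F",F,"op",s["opening"])
E
python3 st2.py
python3 - <<'E'
from look import *
look("w9",[])
look("sc9",[],"scene")
im=cv2.imread("pics/sc9.png")[:,:,::-1];a=cv2.resize(im[120:230,190:310],None,fx=4,fy=4,interpolation=2)
b=cv2.imread("pics/w9.png")[:,:,::-1];b=cv2.resize(b,None,fx=.5,fy=.5);
c=np.zeros((a.shape[0],a.shape[1]+b.shape[1],3),np.uint8);c[:,:a.shape[1]]=a;c[:b.shape[0],a.shape[1]:]=b
save(c,"m9")
E
```

```text
t 21.8833 tcp-seat n,l,z mm [18.2497  0.1572 56.3053] z 0.2586053057740625 F [ 0.3845 -0.8434 -1.0424] op 4.782968331417959e-05
21.8833 [[0.2416, 0.9704, 0.0012, 0.6419], [0.9704, -0.2416, 0.0006, -0.2029], [0.0008, 0.001, -1.0, 0.2586]] F [ 0.3845 -0.8434 -1.0424] 4.782968331417959e-05
21.9333 [[0.2411, 0.9705, 0.0013, 0.6421], [0.9705, -0.2411, 0.0009, -0.2021], [0.0012, 0.0011, -1.0, 0.2587]] F [0.3972 0.4693 0.5114] 0.00013950633900061587
```

View pics/m9.png

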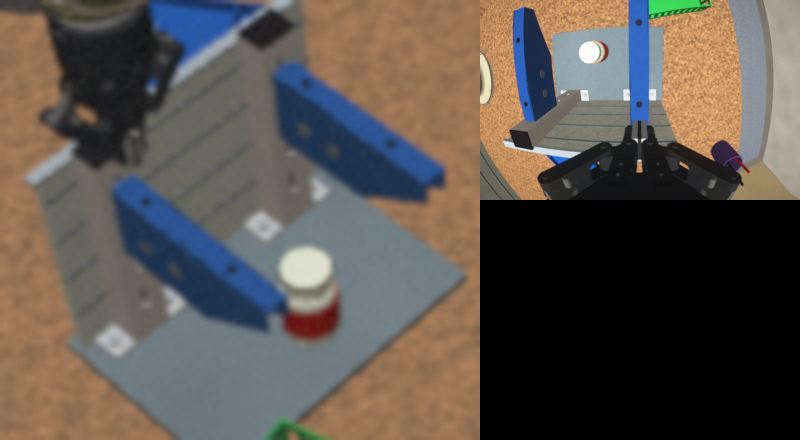

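>>> apply_moves(moves=[[[0,0,0.6,0,0,0,0],[0,0,0.6,0,0,0,0],[0,0,0.6,0,0,0,0],[0,0,0.6,0,0,0,0],[0,0,0.6,0,0,0,0],[0,0,0.3,0,0,0,0],[0,0,0,0,0,0,0],[0,0,0,0,0,0,0]]])

```text
t: 22.65
position: [0.6425, -0.2011, 0.2258]
tcp_rot: [0.0, 0.787, 0.616, 0.001]
ft_force: [-0.3, -0.1, 0.8]
opening: -0.0002
```

>>> apply_moves(moves=[[[0,0,0.08,0,0,0,0],[0,0,0.08,0,0,0,0],[0,0,0.08,0,0,0,0],[0,0,0.08,0,0,0,0],[0,0,0.08,0,0,0,0],[0,0,0,0,0,0,0],[0,0,0,0,0,0,0],[0,0,0,0,0,0,0]]])

```text
t: 23.32
position: [0.6425, -0.2011, 0.2219]
tcp_rot: [0.0, 0.787, 0.616, 0.001]
ft_force: [0.0, 0.1, 0.1]
opening: 0.0002
```

```bash
python3 st2.py
```

```text
t 23.3167 tcp-seat n,l,z mm [20.1765  0.0804 19.6262] z 0.22192615512895214 F [0.0413 0.0569 0.0784] op 0.0001531027171206648
```

>>> apply_moves(moves=[[[0,0,0.05,0,0,0,0],[0,0,0.05,0,0,0,0],[0,0,0.05,0,0,0,0],[0,0,0.05,0,0,0,0],[0,0,0.05,0,0,0,0],[0,0,0.05,0,0,0,0],[0,0,0,0,0,0,0],[0,0,0,0,0,0,0]]])

```text
t: 23.98
position: [0.6425, -0.2011, 0.2189]
tcp_rot: [0.0, 0.787, 0.616, 0.001]
ft_force: [0.1, -0.3, 0.9]
opening: 0.0001
```

```bash
python3 st2.py
```

```text
t 23.9833 tcp-seat n,l,z mm [20.1922  0.0948 16.5622] z 0.21886221790704719 F [ 0.1376 -0.3171  0.8776] op 6.486839193913249e-05
```

>>> apply_moves(moves=[[[0,0,0.05,0,0,0,0],[0,0,0.05,0,0,0,0],[0,0,0.05,0,0,0,0],[0,0,0.05,0,0,0,0],[0,0,0,0,0,0,0],[0,0,0,0,0,0,0],[0,0,0,0,0,0,0],[0,0,0,0,0,0,0]]])

```text
t: 24.65
position: [0.6427, -0.2012, 0.2175]
tcp_rot: [0.001, 0.787, 0.616, 0.001]
ft_force: [0.1, 0.4, 5.2]
opening: 0.0002
```

```bash
python3 st2.py
```

```text
t 24.65 tcp-seat n,l,z mm [20.1532 -0.1189 15.2318] z 0.21753177111072322 F [0.1252 0.4303 5.2002] op 0.00022270840623776552
```

>>> apply_moves(moves=[[[0,0,0.05,0,0,0,0],[0,0,0.05,0,0,0,0],[0,0,0.04,0,0,0,0],[0,0,0,0,0,0,0],[0,0,0,0,0,0,0],[0,0,0,0,0,0,0],[0,0,0,0,0,0,0],[0,0,0,0,0,0,0]]])

```text
t: 25.32
position: [0.6428, -0.2012, 0.2169]
tcp_rot: [0.001, 0.787, 0.616, 0.001]
ft_force: [-0.8, 0.6, 8.0]
opening: 0.0002
```

```bash
python3 st2.py
```

```text
t 25.3167 tcp-seat n,l,z mm [20.1465 -0.2996 14.5891] z 0.2168891126322676 F [-0.7598  0.6278  7.9698] op 0.00021687832751998565
```

>>> apply_moves(moves=[[[0,0,0.05,0,0,0,0],[0,0,0.05,0,0,0,0],[0,0,0.05,0,0,0,0],[0,0,0,0,0,0,0],[0,0,0,0,0,0,0],[0,0,0,0,0,0,0],[0,0,0,0,0,0,0],[0,0,0,0,0,0,0]]])

```text
t: 25.98
position: [0.6431, -0.2012, 0.2162]
tcp_rot: [0.002, 0.787, 0.617, 0.002]
ft_force: [-0.5, 0.8, 12.4]
opening: -0.0001
```

```bash
python3 st2.py
```

```text
t 25.9833 tcp-seat n,l,z mm [20.1898 -0.5579 13.9141] z 0.21621405039868452 F [-0.5283  0.7545 12.4109] op -0.00010134253824428777
```

>>> apply_moves(moves=[[[0,-0.03,0.05,0,0,0,0],[0,0,0.05,0,0,0,0],[0,0,0.05,0,0,0,0],[0,0,0,0,0,0,0],[0,0,0,0,0,0,0],[0,0,0,0,0,0,0],[0,0,0,0,0,0,0],[0,0,0,0,0,0,0]]])

```text
t: 26.65
position: [0.6424, -0.201, 0.2133]
tcp_rot: [0.001, 0.787, 0.617, 0.001]
ft_force: [-0.2, 0.8, 6.9]
opening: 0.0001
```

```bash
python3 st2.py
```

```text
t 26.65 tcp-seat n,l,z mm [20.245   0.1542 10.9984] z 0.2132983961105471 F [-0.1769  0.8476  6.8576] op 0.00010465327504797409
```

>>> apply_moves(moves=[[[0,0,0.04,0,0,0,0],[0,0,0.04,0,0,0,0],[0,0,0.04,0,0,0,0],[0,0,0,0,0,0,0],[0,0,0,0,0,0,0],[0,0,0,0,0,0,0],[0,0,0,0,0,0,0],[0,0,0,0,0,0,0]]])

```text
t: 27.32
position: [0.6426, -0.201, 0.2132]
tcp_rot: [0.002, 0.787, 0.617, 0.002]
ft_force: [-0.9, 0.8, 11.6]
opening: -0.0001
```

```bash
python3 st2.py
```

```text
t 27.3167 tcp-seat n,l,z mm [20.2627 -0.0611 10.8809] z 0.21318086525335997 F [-0.9392  0.8027 11.63  ] op -8.689133001907287e-05
```

>>> apply_moves(moves=[[[0,0,0.05,0,0,0,0],[0,0,0.05,0,0,0,0],[0,0,0.05,0,0,0,0],[0,0,0.05,0,0,0,0],[0,0,0,0,0,0,0],[0,0,0,0,0,0,0],[0,0,0,0,0,0,0],[0,0,0,0,0,0,0]]])

```text
t: 27.98
position: [0.643, -0.201, 0.2129]
tcp_rot: [0.003, 0.787, 0.617, 0.002]
ft_force: [-1.3, 2.5, 18.2]
opening: 0.0
```

```bash
python3 st2.py
```

```text
t 27.9833 tcp-seat n,l,z mm [20.3453 -0.3747 10.6178] z 0.21291777757152675 F [-1.3225  2.4587 18.1847] op 3.318297903413946e-05
```

>>> apply_moves(moves=[[[0,0,0.05,0,0,0,0],[0,0,0.05,0,0,0,0],[0,0,0.05,0,0,0,0],[0,0,0,0,0,0,0],[0,0,0,0,0,0,0],[0,0,0,0,0,0,0],[0,0,0,0,0,0,0],[0,0,0,0,0,0,0]]])

```text
t: 28.65
position: [0.6431, -0.2011, 0.2128]
tcp_rot: [0.004, 0.787, 0.617, 0.003]
ft_force: [-3.2, 3.9, 25.9]
opening: 0.0001
```

```bash
python3 st2.py
```

```text
t 28.65 tcp-seat n,l,z mm [20.3706 -0.5637 10.4702] z 0.21277015474011346 F [-3.2009  3.9113 25.8974] op 0.00011276434180029305
```

>>> apply_moves(moves=[[[0,0,-0.2,0,0,0,0],[0,0,-0.3,0,0,0,0],[0,0,-0.5,0,0,0,0],[0,0,-1.5,0,0,0,0],[0,0,-2,0,0,0,0],[0,0,-2,0,0,0,0],[0.5,0,-2,0,0,0,0],[0.5,0,-2,0,0,0,0]]])

```text
t: 29.32
position: [0.6442, -0.1915, 0.3129]
tcp_rot: [-0.001, 0.788, 0.616, 0.0]
ft_force: [0.1, 0.1, 0.7]
opening: 0.0002
```

>>> apply_moves(moves=[[[2,-1,-1,0,-0.05,0,0],[2,-1,-1,0,-0.05,0,0],[2,-1,-1,0,-0.05,0,0],[2,-1,-1,0,-0.05,0,0],[2,-1,-1,0,-0.05,0,0],[2,-1,-1,0,-0.05,0,0],[0,0,0,0,0,0,0],[0,0,0,0,0,0,0]]])

```text
t: 29.98
position: [0.6164, -0.0531, 0.3569]
tcp_rot: [0.092, 0.778, 0.611, -0.117]
ft_force: [-0.7, 0.7, 0.4]
opening: -0.0
```

Run:
```python
from look import *
from tgt import *
k,o=look("w10",["heel","twin_heel"])
ks,os_=look("sc10",["heel","twin_heel"],"scene")
print(o,os_)
print("pred wrist heel,twin",proj(k,[S,S+.18*l]),"scene",proj(ks,[S,S+.18*l]))
im=cv2.imread("pics/sc10.png")[:,:,::-1];save(im,"sc10z",(190,110,320,220),6)
```

```text
29.9833 [[0.2269, 0.9714, -0.0695, 0.6164], [0.9284, -0.2373, -0.286, -0.0531], [-0.2944, 0.0003, -0.9557, 0.3569]] F [-0.6556  0.6582  0.4136] -3.8735331093380266e-05
heel [([370.7, 254.1], 0.92)]
twin_heel [([370.4, 195.0], 0.57)]
30.1333 [[0.2305, 0.9705, -0.0709, 0.6164], [0.9275, -0.2411, -0.2856, -0.0556], [-0.2943, 0.0001, -0.9557, 0.3566]] F [-0.3565  0.2493  0.8467] 5.8968088676602365e-05
heel [([223.1, 166.1], 0.98)]
twin_heel [([260.7, 136.1], 0.64)]
{'heel': [370.7, 254.1], 'twin_heel': [370.4, 195.0]} {'heel': [223.1, 166.1], 'twin_heel': [260.7, 136.1]}
pred wrist heel,twin [[367.3235 255.452 ]
 [224.5878 253.8948]] scene [[220.6382 168.5392]
 [260.8271 139.2005]]
```

View pics/sc10z.png

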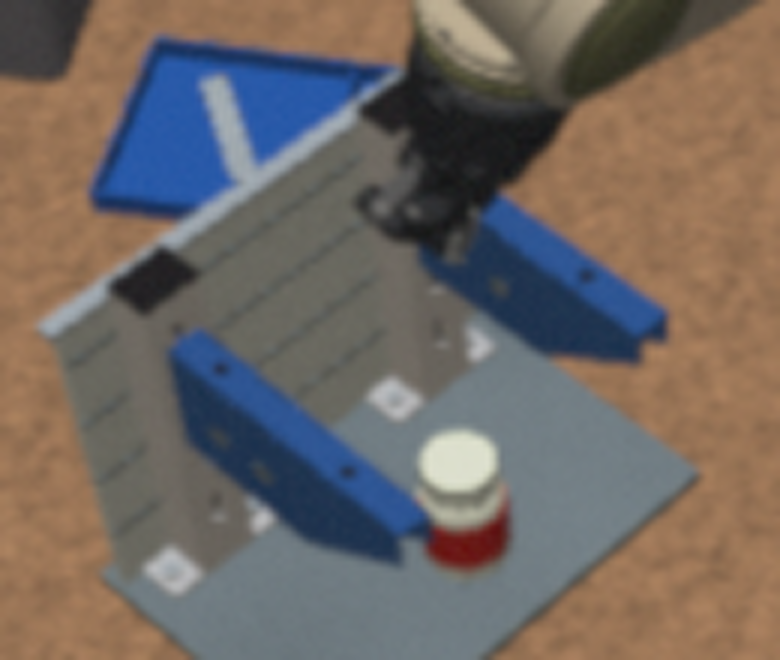

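View pics/w10.png

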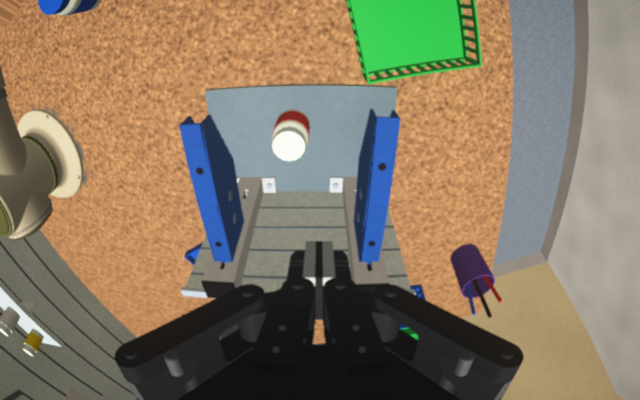

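Run:
```python
from look import *
from tgt import *
b=cv2.imread("pics/w10.png")[:,:,::-1];save(np.hstack([b[225:285,180:260],b[225:285,335:415]]),"w10z",None,5)
k=cam("wrist");
# expected top corners
for dl in(0,.18):
  for dn in (0,.18):
    print(dl,dn,proj(k,[S+l*(dl+.012)+n*dn+[0,0,.012],S+l*(dl-.012)+n*dn+[0,0,.012]]).round(1).tolist())
save(np.hstack([b[95:175,170:260],b[95:175,335:425]]),"w10f",None,4.4)
```

```text
0 0 [[358.9, 261.1], [378.4, 260.6]]
0 0.18 [[373.7, 116.8], [400.1, 117.7]]
0.18 0 [[213.2, 259.2], [231.3, 259.9]]
0.18 0.18 [[177.4, 121.8], [200.5, 120.1]]
```

View pics/w10z.png

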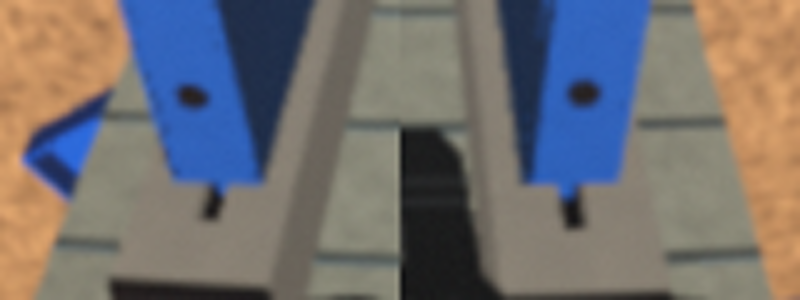

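View pics/w10f.png

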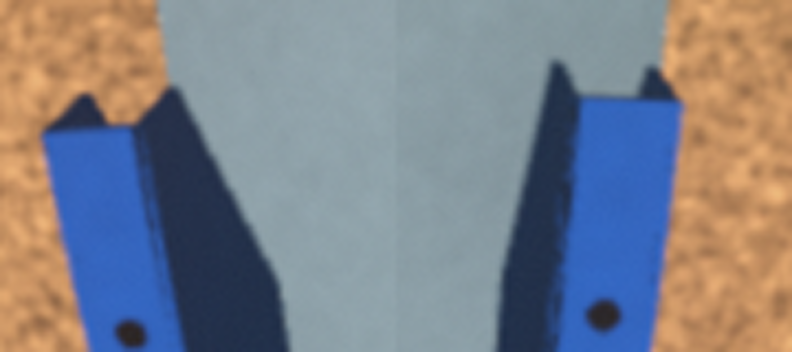

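Run:
```python
from station import state,cams,ticket
import cv2
im=cams.read_camera("scene");cv2.imwrite("pics/final.png",im[:,:,::-1])
s=state();print(s["t"],s["ft_force"],abs(s["dq"]).max())
```

```text
30.3333 [-0.1799346  -0.67927465 -0.55936865] 0.005741823994884893
```

View pics/final.png

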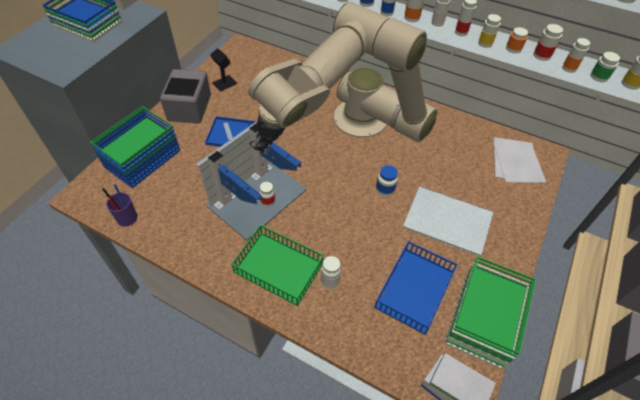

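The final picture shows the bracket hanging on the left upright (about 238,183) beside the twin (280,157), with everything else where it was at the start. The gripper is clear of both.

```bash
python3 -c "
from station import ticket
print(ticket.close_job())"
```

```text
the job is handed in; nothing more can be done
None
```

The loose bracket now hangs in the top two slots of the empty upright, level with its twin. I handed the job in at about 30 s of the 64 s allowed.

- **Hooking:** I gripped the bracket by its middle. Both tabs went in on the first try, with under 2 N measured until the back edge met the sheet at about 6 N. I lowered it until it rested on the catch, then let go.
- **Pressing:** I pressed with closed fingertips about 20 mm from the upright. The catch gave way just after 12 N, and the top dropped about 3 mm at the click (about 5 mm over the whole press). It then stopped hard, moving only about 0.5 mm more as I pressed up to 26 N, which is below the 50 N limit.
- **Last checks:** In the wrist picture both brackets' back edges line up at the same row (about 262), and the open part of the slot shows above each bracket. The gripper touched nothing and the wrist force read about zero. The other objects look unmoved.

Two readings disagreed slightly:
- **Bracket top:** it ended about 1 mm lower than my camera estimate of the slot height.
- **Positions in the pictures:** predicted and seen positions differed by 1 to 3 pixels, and the network's "twin_heel" in the last wrist picture was a false hit.

I put the first down to camera error rather than a bad seat, because a bracket that was not fully home would sit higher, not lower.

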